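# Send a needle box into the dry store through its sprung flap

### The arm

A 7-joint arm with a two-finger parallel gripper is mounted at the origin on a cart in front of the work surface, level with it; the furniture and walls round the work are solid. World frame = base frame: x ahead of the robot, y to its left, z up, the work surface at z = 0. Lengths are in m, angles in degrees, forces in N, time in s.
With the tool pointing down it reaches from about 0.425 to 0.875 m from the base axis. Payload 4.7 kg.
Tool frame: the origin (TCP) lies on the centre line of the jaws, within the pads' length; the fingertips stand 11 mm ahead of it and the grasp point (between the pads) lies 8 mm behind it; z points along the fingers, y is the direction in which the jaws open and shut (so a half turn about z gives the same grasp; the last joint's range is limited). The gripper opens to 87 mm and grips with 3 to 60 N. Pads are 19 mm wide; open, the fingers measure 117 mm over their backs; the gripper's body (75 mm by 190 mm) begins 51 mm behind the grasp point.
Start: joints at [-71.557, 18.392, -4.016, 83.108, 1.295, 78.541, -3.26], TCP at [0.197, 0.619, 0.234] pointing down, gripper open.
Joint ranges: [-163.93, 163.93], [-17.29, 119.83], [-79.2, 71.16], [3.27, 140.29], [-89.18, 269.18], [5.43, 117.66], [-154.24, 154.24]. Speed limits (degrees/s): [147.25, 147.25, 180, 180, 180, 180, 180].

### API

Orientations are given as [roll, pitch, yaw] about the fixed x, y, z axes, in that order (R = Rz(yaw) Ry(pitch) Rx(roll)).
In Python, from cell import env gives the robot as it stands.
- The arm moves only by the tool servo_tool, never from a script. Its argument "moves" is text: rows parted by semicolons, each of 7 numbers parted by spaces: the shift along the tool's x, y, z as a fraction of full scale, then the turn, a rotation vector about the tool's x, y, z as a fraction of full scale, then the gripper's target within -1 to 1 (shut at 1, half-way at 0, fully open at -1). A call has 1 to 20 rows; each row shifts and turns the pose as measured when the row begins, along the tool's axes as they then stand; what a row does not reach is not made up. Full scale, the value 1, is 1000 mm for a shift and 0.5 rad for a turn. A row lasts 1/12 s, in which the tool goes at most 41.7 mm and 7.16 degrees, less where a joint would pass 70% of its speed; a pose out of reach is approached as far as the arm can. A call with a number of a shift or a turn outside -1 to 1 is refused whole. A call with a gripper value outside its range is refused whole. The fingers move at their own pace and stop on an object; "squeeze" is the grip in N (left out, the last holds). Time passes only in rows, so rows that do not move let the fingers close. It gives the time, the measured TCP pose, the force and the opening at its end, in the units of the state.
- env.get_obs(): the state, without advancing time (a new reading comes with each control period).
- env.read_camera(name): name is "scene" or "side" or "wrist"; returns a dict with "img" (480x640x3 uint8, red, green, blue), "range_z" (480x640 float32, m along the optical axis (not along the pixel's ray), 0 where there is no reading), "mtx" (3x3 intrinsics, pixels), "T" (4x4, takes a point from camera to world coordinates); the wrist camera has in their place "hand_eye" (4x4, takes a point from camera to tool coordinates, whose origin is the TCP and whose axes are the flange's). Camera axes: x right, y up, looking along -z (the intrinsics and any distortion apply to the point x, -y, -z); pixel columns grow to the right and rows downward; lengths in m; the calibration is good to about 2 mm. A picture is of the moment at which its call begins: read the wrist's pose just before it.
- env.sign_off(): hands the job in, once; it reports no verdict.
The state is a dict: "time_s": time; "qpos": joint angles; "joint_velocities": joint speeds; "effort": joint torques, N m; "tool_pos": TCP position; "tool_rot": TCP orientation; "force": force on the tool from outside, world axes, zero at the start; "wrist_torque": the same for the moment, N m; "grip_width": finger opening in m.
Only numpy, scipy, OpenCV 4.12 (cv2) and the standard library are available. Lean on these libraries where they do the work, as an engineer would, in place of code of your own. Each camera call takes 0.05 s, during which the arm holds its last target.

### The job

Lay the solid black needle box flat in the tray of the grey carrier, lengthwise. Then take the carrier by its blue upright grip, lift it onto the apron of the dry store and push it, tray first, through the sprung orange flap until it is fully home and the flap has dropped shut behind the tray, and let go. Leave the other loose things where they are.

Things in the scene. Friction and masses are not known exactly. Their poses are not given: they have to be found in the camera images.
- black_box: solid black, opaque closed box of spare probe needles, 44 x 62 x 16 mm (x, y, z), 32 g. Origin at the centre of its underside (reaches -21 to +23 mm in its own x, +-31 mm in y); z up. Lies flat on the table; grip it across its 44 mm width. Either way round lengthwise in the tray is right.
- carrier: loose grey carrier, 177 mm long, 160 g. Origin at the centre of the underside of its tray; x points to the nose (goes in first), z up. Tray outside 80 mm (x) by 60 mm (y), front wall 22 mm high, rear wall 20 mm. Behind it a metal stem 16 mm wide, 6 mm high runs along -x to the upright blue grip.
- tray_floor (a point): centre of the tray's floor, 3 mm above the carrier's origin. Inside of the tray 72 mm (x) by 54 mm (y). The side lips rise only 4 mm over this floor, so a box held by its upper half, fingers across the carrier's y, can be set down with the fingertips over the lips.
- carrier_grip (a point): top centre of the carrier's blue upright grip, at x = -124, y = 0, z = 62 mm in the carrier's frame. The grip is a fin 26 mm long (x) and 12 mm thick (y), from 6 to 62 mm over the carrier's underside; pinch it across its thickness from above.
- dry_store: white dry store with a clear roof, screwed to the table. Origin on the table under it; x points straight in through the mouth (push direction), z up. Walls 80 mm wide overall, from x = -65 (mouth) to +69 mm, top 87 mm. Its level floor, 28 mm over the table, reaches out before the mouth as an apron 66 mm wide to x = -126 mm: lift the carrier onto it.
- store_mouth (a point): middle of the mouth on the floor: x = -65, y = 0, z = 28 mm in the store's frame. The opening is 70 mm wide (5 mm play each side of the tray) and about 38 mm high.
- store_back (a point): middle of the back wall's inner face on the floor: x = +64, y = 0, z = 28 mm in the store's frame. Fully home, the carrier's nose meets this wall: its origin is then at x = +24, z = 28 mm in the store's frame, axes alike, and the blue grip stands outside over the apron at x = -100 mm.
- flap (a joint): orange flap, hinged at its top (x = -60, z = 68 mm in the store's frame), swings inward only; rad, 0 = shut, 1.45 = open. A weak spring (0.01 N m shut, 0.03 open) and its weight close it. The nose pushes it open, it rides on the tray, and drops shut once the carrier's origin is past about x = +14 mm in the store's frame.
- flap_edge (a point): middle of the flap's panel at the height of its lower edge, 37 mm from the hinge, 3 mm over the store's floor when shut. Panel 64 mm wide; a notch 32 mm wide, 13 mm high in the middle of the lower edge clears the carrier's stem.
- grey_box: bystander: needle box of the same size with grey bottom and clear lid, 44 x 62 x 16 mm. Not to be moved.
- blue_box: bystander: flat blue box, 50 x 50 x 13 mm, origin under its centre. Not to be moved.
- tape_roll: bystander: orange-brown tape roll lying flat, 60 mm across, 16 mm high.
- amber_bottle: bystander: amber dropper bottle, 39 mm across, 108 mm high.
- swab_jar: bystander: clear jar with a blue lid, 54 mm across, 70 mm high.

How it is judged (in metres and radians):
On the way, in this order (a step that is already met when the one before it is completed fails the run):
1. the black box lies lengthwise in the tray of the carrier, let go, before the carrier enters the store (x of black_box in the frame of carrier between -0.012 and 0.012 m and y of black_box in the frame of carrier between -0.01 and 0.01 m and z of black_box in the frame of carrier between 0 and 0.007 m and angle between the y axis of black_box and the x axis of carrier, either way round below 0.25 rad and contact force between the fingers and black_box below 0.1 N and x of carrier in the frame of dry_store below -0.105 m), for 0.2 s.
2. the carrier, with the box in it, holds the flap open in the mouth (x of black_box in the frame of carrier between -0.012 and 0.012 m and y of black_box in the frame of carrier between -0.01 and 0.01 m and z of black_box in the frame of carrier between 0 and 0.007 m and angle between the y axis of black_box and the x axis of carrier, either way round below 0.25 rad and value of joint flap above 0.5 rad and x of carrier in the frame of dry_store between -0.1 and 0.012 m and y of carrier in the frame of dry_store between -0.012 and 0.012 m), for 0.1 s.
At the end, for the whole second after the job is handed in: The carrier rests level on the store's floor within 8 mm of fully home; the black box lies flat and lengthwise in its tray (centred within 12 mm along, 10 mm across); the orange flap hangs shut behind the tray (under 0.1 rad); carrier and box are released and at rest (x of black_box in the frame of carrier between -0.012 and 0.012 m and y of black_box in the frame of carrier between -0.01 and 0.01 m and z of black_box in the frame of carrier between 0 and 0.007 m and angle between the y axis of black_box and the x axis of carrier, either way round below 0.25 rad and x of carrier in the frame of dry_store between 0.016 and 0.03 m and y of carrier in the frame of dry_store between -0.01 and 0.01 m and z of carrier in the frame of dry_store between 0.024 and 0.033 m and value of joint flap below 0.1 rad and angle between the x axis of carrier and the x axis of dry_store, either way round below 0.2 rad and angle between each of carrier, black_box's own z axis and vertical below 0.1 rad and linear speed of each of carrier, black_box below 0.02 m/s); the robot touches nothing.
It fails at once if the grey box is shoved more than 20 mm or tipped over (distance of grey_box from where it was at the start of the episode above 0.02 m or angle between grey_box's own z axis and vertical above 0.4 rad).
It fails at once if the blue box is shoved more than 20 mm or tipped over (distance of blue_box from where it was at the start of the episode above 0.02 m or angle between blue_box's own z axis and vertical above 0.4 rad).
It fails at once if the tape roll is shoved more than 20 mm or tipped over (distance of tape_roll from where it was at the start of the episode above 0.02 m or angle between tape_roll's own z axis and vertical above 0.4 rad).
It fails at once if the amber bottle is shoved more than 20 mm or tipped over (distance of amber_bottle from where it was at the start of the episode above 0.02 m or angle between amber_bottle's own z axis and vertical above 0.4 rad).
It fails at once if the swab jar is shoved more than 20 mm or tipped over (distance of swab_jar from where it was at the start of the episode above 0.02 m or angle between swab_jar's own z axis and vertical above 0.4 rad).
It also fails if it takes over 58 s, if anything falls off the work surface, if the arm or the gripper's body presses on something with over 40 N, if the wrist force passes 120 N, or if a joint passes its speed limit or range.

## Working session

There is one attempt and no reset: what is moved stays moved. The work goes in short steps, Python scripts to look and compute and a tool call to move; the robot and the scene stay as the last step left them, time stands still between calls to the robot, and variables do not carry over. Pictures are saved under pics/ and viewed, and the job is handed in when it is done.

Besides the shell and the picture viewer there is one more tool, called after "Emit:" in YAML: its name, and indented under it one key for each argument. servo_tool: Moves the arm, as the interface text tells. Its arguments: {"type":"object","properties":{"moves":{"type":"string"},"squeeze":{"type":"number"}},"required":["moves"]}

```bash
mkdir -p pics; ls; python3 - <<'E'
from cell import env
import cv2
o=env.get_obs(); print(o)
for n in ("scene","side","wrist"):
    c=env.read_camera(n); cv2.imwrite(f"pics/{n}0.png",c["img"][:,:,::-1]); print(n,c["mtx"],c.get("T"),c.get("hand_eye"),[k for k in c])
E
```

```text
pics
{'time_s': 0.0, 'qpos': array([-71.55656639,  18.43916621,  -4.01669287,  83.1743869 ,
         1.29627814,  78.54050603,  -3.26004525]), 'joint_velocities': array([ 0.02596338,  0.06005772, -0.08878153, -0.01207822, -0.00657058,
       -0.04055719, -0.10139485]), 'effort': array([ 8.58662133e-05, -4.91285169e+01, -4.03785193e-01, -3.12525630e+01,
       -6.39919331e-02,  4.35158762e-02,  1.69685436e-04]), 'tool_pos': array([0.19680804, 0.61893541, 0.23246496]), 'tool_rot': array([-1.79891260e+02,  6.60177631e-03,  1.62367623e+02]), 'force': array([ 0.53802895,  0.32428919, -0.24498619]), 'wrist_torque': array([0.01416948, 0.02790094, 0.01435169]), 'grip_width': 0.08704437563656053}
scene [[464.89324875   0.         318.76346733]
 [  0.         464.89324875 244.70182027]
 [  0.           0.           1.        ]] [[ 0.74997238  0.373239   -0.54610811 -0.18149872]
 [-0.66104524  0.39335391 -0.63897722 -0.88365896]
 [-0.02367746  0.84021744  0.54173244  0.70658501]
 [ 0.          0.          0.          1.        ]] None ['img', 'range_z', 'mtx', 'T']
side [[617.61495323   0.         321.82609625]
 [  0.         617.61495323 238.31610924]
 [  0.           0.           1.        ]] [[-0.99723016  0.05423652 -0.05089605  0.35772603]
 [-0.07335626 -0.83020721  0.55260732  1.00198245]
 [-0.01228277  0.55481023  0.83188626  1.77261739]
 [ 0.          0.          0.          1.        ]] None ['img', 'range_z', 'mtx', 'T']
wrist [[403.10037392   0.         320.85989909]
 [  0.         403.10037392 233.78748412]
 [  0.           0.           1.        ]] None [[ 1.01531555e-03  9.57945732e-01  2.86947633e-01  7.96557252e-02]
 [ 9.99999484e-01 -9.67700236e-04 -3.07758982e-04 -1.75615224e-04]
 [-1.71371115e-05  2.86947797e-01 -9.57946220e-01 -1.50668765e-01]
 [ 0.00000000e+00  0.00000000e+00  0.00000000e+00  1.00000000e+00]] ['img', 'range_z', 'mtx', 'hand_eye']
```

View images.

View pics/scene0.png

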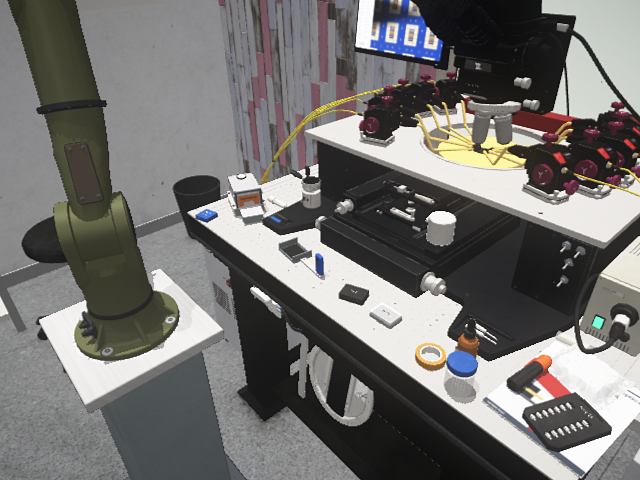

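View pics/side0.png

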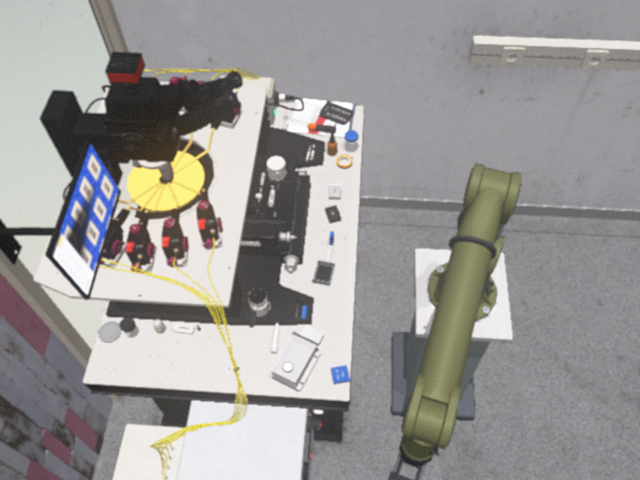

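View pics/wrist0.png

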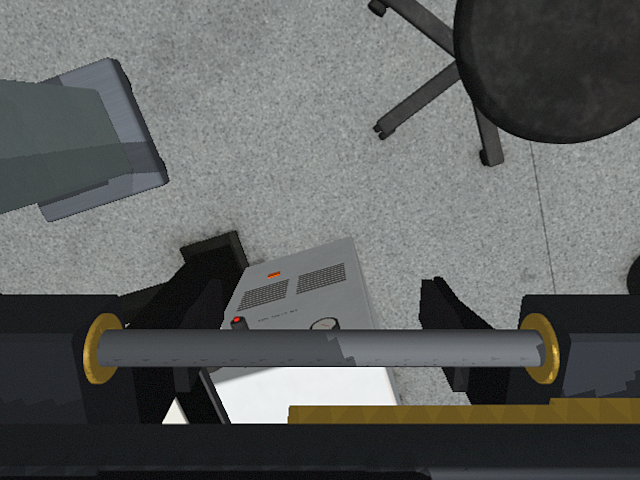

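```bash
cat > h.py <<'E'
import numpy as np,cv2
from cell import env
from scipy.spatial.transform import Rotation as R
def cam(n):
    o=env.get_obs(); c=env.read_camera(n)
    if n=="wrist":
        T=np.eye(4);T[:3,:3]=R.from_euler('xyz',o["tool_rot"],degrees=True).as_matrix();T[:3,3]=o["tool_pos"];c["T"]=T@c["hand_eye"]
    return c
def ray(c,u,v):
    K=c["mtx"];d=np.stack([(np.asarray(u,float)-K[0,2])/K[0,0],-(np.asarray(v,float)-K[1,2])/K[1,1],-np.ones(np.shape(u))],-1)
    return c["T"][:3,3],d@c["T"][:3,:3].T
def plane(c,u,v,z):
    p,d=ray(c,u,v); return p+d*((z-p[2])/d[...,2])[...,None]
def cloud(c):
    v,u=np.mgrid[:480,:640]; p,d=ray(c,u,v); X=p+d*c["range_z"][...,None]; X[c["range_z"]==0]=np.nan; return X
def crop(c,name,x0,y0,x1,y1,s):
    im=c["img"][y0:y1,x0:x1,::-1]; cv2.imwrite(f"pics/{name}.png",cv2.resize(im,None,fx=s,fy=s,interpolation=cv2.INTER_CUBIC))
E
python3 - <<'E'
from h import *
c=cam("scene"); crop(c,"s1",180,160,420,340,3.3)
X=cloud(c)
for p in [(353,290),(320,257),(292,250),(245,185),(205,215),(385,312),(430,352),(461,360),(300,300),(280,252)]: print(p,X[p[1],p[0]].round(3))
s=cam("side"); crop(s,"d1",240,110,370,400,2)
Y=cloud(s)
for p in [(333,213),(331,240),(324,272),(298,358),(340,374),(335,190)]: print(p,Y[p[1],p[0]].round(3))
E
```

```text
(353, 290) [ 0.441 -0.276  0.018]
(320, 257) [ 0.435 -0.166  0.061]
(292, 250) [ 0.455 -0.025  0.005]
(245, 185) [0.506 0.267 0.084]
(205, 215) [0.374 0.304 0.013]
(385, 312) [ 0.44  -0.377  0.014]
(430, 352) [ 0.427 -0.512  0.001]
(461, 360) [ 0.393 -0.599  0.07 ]
(300, 300) [ 0.351 -0.185 -0.017]
(280, 252) [ 0.427 -0.007  0.002]
(333, 213) [ 0.434 -0.27   0.021]
(331, 240) [ 0.433 -0.15   0.031]
(324, 272) [ 0.45  -0.047 -0.009]
(298, 358) [0.5   0.301 0.079]
(340, 374) [0.375 0.316 0.015]
(335, 190) [ 0.433 -0.378  0.015]
```

View pics/s1.png

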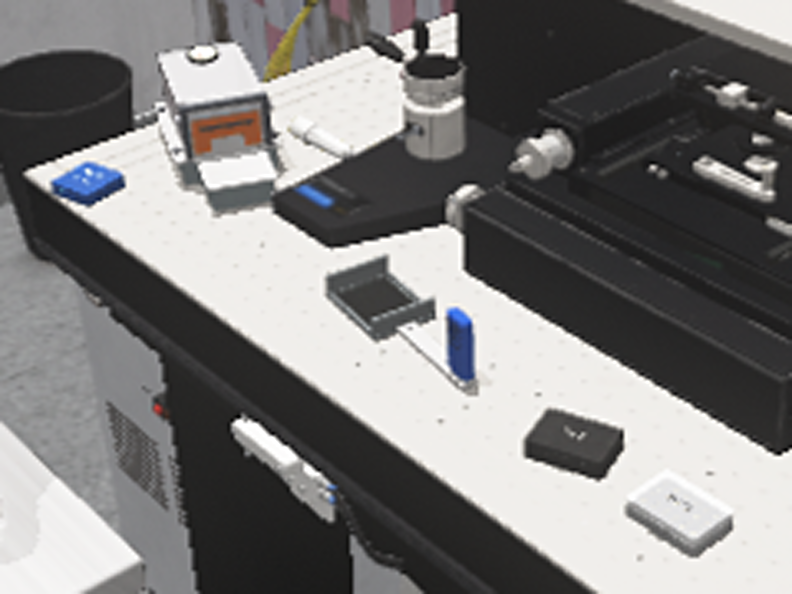

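View pics/d1.png

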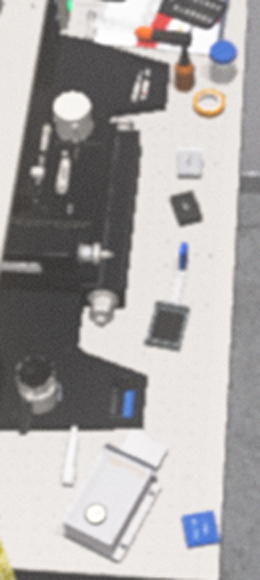

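```bash
python3 - <<'E'
from h import *
P=np.concatenate([cloud(cam(n)).reshape(-1,3) for n in("scene","side")]);P=P[~np.isnan(P).any(1)]
P=P[(P[:,0]>.25)&(P[:,0]<.9)&(P[:,1]>-.75)&(P[:,1]<.65)&(P[:,2]>-.1)]
print("y\\x",[f"{x:.2f}" for x in np.arange(.3,.9,.05)])
for y in np.arange(.55,-.75,-.05):
    r=[]
    for x in np.arange(.3,.9,.05):
        m=(abs(P[:,0]-x-.025)<.025)&(abs(P[:,1]-y-.025)<.025)
        r.append(f"{np.percentile(P[m,2],98)*1000:5.0f}" if m.sum() else "    .")
    print(f"{y:.2f}"," ".join(r))
E
```

```text
y\x ['0.30', '0.35', '0.40', '0.45', '0.50', '0.55', '0.60', '0.65', '0.70', '0.75', '0.80', '0.85', '0.90']
0.55     .     .     .     .     .     .     .     .     .     .     .     .     .
0.50     .     .     .     .     .     .     .     .     .     .     .     .     .
0.45     .     .     .     .     .     .     .     .     .     .     .     .     .
0.40     .     .     .     .     .     .    21    17   -92     .     .     .     .
0.35     6     7     8    79    86    65     8    97     7     8     8     7     .
0.30     9    20    14    87    93    86     8   160   175     9     7     7     .
0.25     3    15    30    88    88    82     9   189   236     9     7     8     .
0.20     5     7    29    86    86    29   107   107   264   284   289   227     .
0.15     5     7    30    32    30    27   105   107   266   286   297   300     .
0.10     6     6     7    29    30    29   143   136   226   297   231   304     .
0.05    10     6     9    26    30    30   106   107   226   304   303   331     .
-0.00     5     7    22    23    23    28    31    30   229   324   325   356 
[... 481 characters left out ...]
 634   606   598   595     .
-0.35     3     6    20    17    83   122   177   186   227   569   555   535     .
-0.40     2     7    21    19    82   117   176   175   226   227   300   253     .
-0.45     3     5    18    16    65    69    26    26   227   227   309   227     .
-0.50     4     7    19     8    24    30    27    27   228   328   355   316     .
-0.55     4    18    21    48    24    30    31    32   225   325   329   355     .
-0.60     3    73    73   107    20    28    30    30   224   302   276   328     .
-0.65     3    72    72    22    25    26    28   192   224   297   291   303     .
-0.70     2     6    11    34    34    34   120   156   224   225   289   293     .
```

Emit:
servo_tool:
  moves: "-0.029 -0.029 0 0 0 0 -1;-0.029 -0.029 0 0 0 0 -1;-0.029 -0.029 0 0 0 0 -1;-0.029 -0.029 0 0 0 0 -1;-0.029 -0.029 0 0 0 0 -1;-0.029 -0.029 0 0 0 0 -1;-0.029 -0.029 0 0 0 0 -1;-0.029 -0.029 0 0 0 0 -1;-0.029 -0.029 0 0 0 0 -1;-0.029 -0.029 0 0 0 0 -1;-0.029 -0.029 0 0 0 0 -1;-0.029 -0.029 0 0 0 0 -1;-0.029 -0.029 0 0 0 0 -1"

```text
time_s: 1.43
tool_pos: [0.4418, 0.1455, 0.2294]
tool_rot: [179.6, -0.2, 163.5]
force: [0.6, 0.5, -0.1]
grip_width: 0.0867
```

Emit:
servo_tool:
  moves: "-0.02 0 -0.005 0 0 0.25 -1;-0.02 0 -0.005 0 0 0.25 -1;0 0 0 0 0 0.25 -1;0 0 0 0 0 0.25 -1;0 0 0 0 0 0.25 -1;0 0 0 0 0 0.25 -1;0 0 0 0 0 0.25 -1;0 0 0 0 0 0.25 -1;0 0 0 0 0 0 -1"

```text
time_s: 2.18
tool_pos: [0.4861, 0.1157, 0.2419]
tool_rot: [179.7, -0.3, 105.7]
force: [-1.3, 0.4, -0.3]
grip_width: 0.0872
```

```bash
python3 - <<'E'
from h import *
c=cam("wrist"); cv2.imwrite("pics/w1.png",c["img"][:,:,::-1])
E
```

```text
(no output)
```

View pics/w1.png

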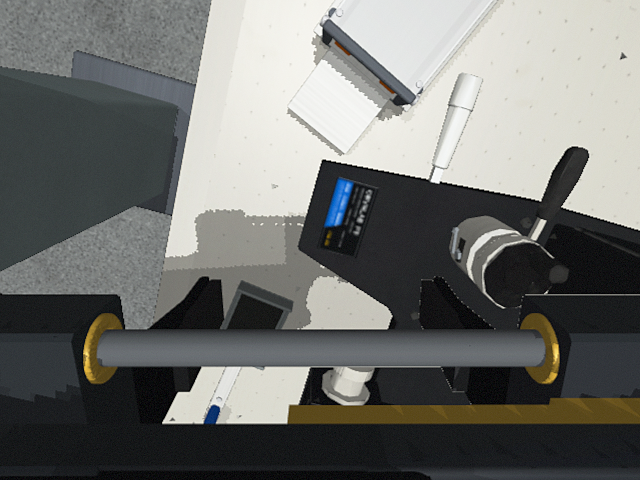

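```bash
python3 - <<'E'
from h import *
c=cam("wrist"); crop(c,"w1c",270,0,490,165,3.6)
P=[(288.5,107.5),(344.5,153.5)]
X=cloud(c)
a=plane(c,288.5,107.5,.028);b=plane(c,344.5,153.5,.028);print(a,b,np.linalg.norm(a-b))
d=b-a; print("heading x axis", np.degrees(np.arctan2(d[0],-d[1])))
for p in [(330,110),(345,130),(400,20),(380,50),(230,300)]:print(X[p[1],p[0]].round(4), plane(c,*p,.028).round(4))
E
```

```text
[0.43626708 0.18988969 0.028     ] [0.49419991 0.16579202 0.028     ] 0.06274480732047873
heading x axis 67.41469990787806
[0.4713 0.1978 0.0277] [0.4713 0.1978 0.028 ]
[0.4887 0.1853 0.0281] [0.4887 0.1853 0.028 ]
[0.5001 0.2677 0.0819] [0.5065 0.2811 0.028 ]
[0.4929 0.2459 0.0799] [0.4979 0.2551 0.028 ]
[ 0.4241 -0.017  -0.0005] [ 0.4269 -0.002   0.028 ]
```

View pics/w1c.png

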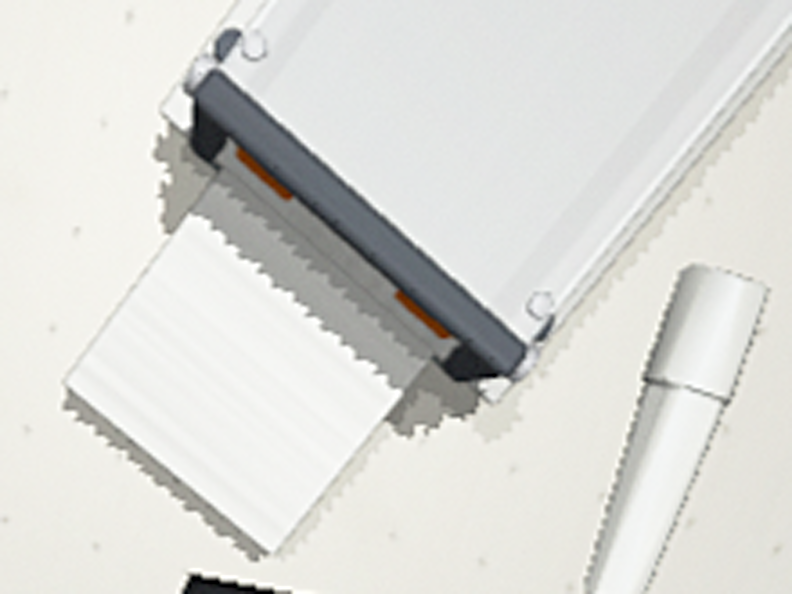

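```bash
python3 - <<'E'
from h import *
c=cam("wrist"); X=cloud(c); v,u=np.mgrid[:480,:640]
m=(X[...,2]>.018)&(X[...,2]<.036)&(u>270)&(u<420)&(v<160)&(c["img"].min(2)>120)
m=cv2.morphologyEx(m.astype(np.uint8),cv2.MORPH_OPEN,np.ones((3,3)))
n,l,s,_=cv2.connectedComponentsWithStats(m); k=1+np.argmax(s[1:,4]); m=l==k
P=plane(c,u[m],v[m],.028)[:,:2]
print(m.sum()); r=cv2.minAreaRect((P*1000).astype(np.float32)); print(r); print(cv2.boxPoints(r))
h=cv2.convexHull((P*1000).astype(np.float32)); print(cv2.approxPolyDP(h,3,True)[:,0])
# bar: dark, high z
m=(X[...,2]>.07)&(c["img"].max(2)<130)&(u>300)&(v<120)&(u<430)
Q=X[m]; print(m.sum(),Q[:,2].mean()); r=cv2.minAreaRect((Q[:,:2]*1000).astype(np.float32));print(r,cv2.boxPoints(r))
E
```

```text
5990
((478.2749328613281, 208.14825439453125), (66.16098022460938, 67.92007446289062), 67.09747314453125)
[[434.1183  190.8916 ]
 [496.68408 164.4595 ]
 [522.4316  225.4049 ]
 [459.86578 251.837  ]]
[[520.43506 224.87656]
 [466.199   246.90509]
 [456.60794 244.12552]
 [435.40942 190.93452]
 [495.0123  167.48878]]
1424 0.08187170441935114
((488.45538330078125, 236.00433349609375), (14.537246704101562, 88.07139587402344), 62.15723419189453) [[446.1228  250.14392]
 [523.9984  209.01045]
 [530.78796 221.86475]
 [452.91235 262.99823]]
```

Emit:
servo_tool:
  moves: "-0.037 -0.0152 0 0 0 0.05 -1;-0.037 -0.0152 0 0 0 0.05 -1;-0.037 -0.0152 0 0 0 0.05 -1;-0.037 -0.0152 0 0 0 0.05 -1;-0.037 -0.0152 0 0 0 0.05 -1;-0.037 -0.0152 0 0 0 0.05 -1;-0.037 -0.01 0 0 0 0.05 -1;-0.037 -0.01 0 0 0 0.05 -1;-0.037 -0.01 0 0 0 0.05 -1;-0.037 -0.01 0 0 0 0.05 -1;-0.037 -0.01 0 0 0 0 -1;-0.037 -0.01 0 0 0 0 -1;0 0 0 0 0 0 -1"

```text
time_s: 3.42
tool_pos: [0.4052, -0.3637, 0.2391]
tool_rot: [179.2, -0.3, 94.0]
force: [-0.7, 0.2, 0.4]
grip_width: 0.0874
```

```bash
python3 - <<'E'
from h import *
c=cam("wrist"); cv2.imwrite("pics/w2.png",c["img"][:,:,::-1])
E
```

```text
(no output)
```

View pics/w2.png

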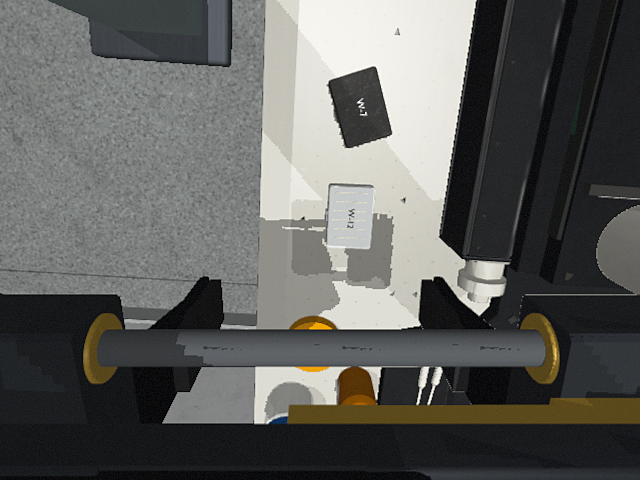

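```bash
cat >> h.py <<'E'
def rect(c,m,z):
    v,u=np.nonzero(m); P=plane(c,u,v,z)[:,:2]; r=cv2.minAreaRect((P*1000).astype(np.float32)); return r,cv2.boxPoints(r)
def big(m):
    m=cv2.morphologyEx(m.astype(np.uint8),cv2.MORPH_OPEN,np.ones((3,3)));n,l,s,_=cv2.connectedComponentsWithStats(m);return l==1+np.argmax(s[1:,4])
E
python3 - <<'E'
from h import *
c=cam("wrist"); X=cloud(c); v,u=np.mgrid[:480,:640]
roi=(u>315)&(u<405)&(v>55)&(v<160)
m=roi&(c["img"].max(2)<90); m=big(m); print(m.sum(),np.nanmedian(X[m][:,2]))
print(rect(c,m,.016))
m2=big(roi&(X[...,2]>.012)&(X[...,2]<.022));print(rect(c,m2,.016))
# rail
m=(u>440)&(u<520)&(v<235)&(X[...,2]>.05); Q=X[m]
for y in np.arange(-.32,-.1,.03):
    s=Q[abs(Q[:,1]-y)<.01]; print(round(y,2),len(s), s[:,0].min().round(3) if len(s) else 0, np.percentile(s[:,2],[5,50,95]).round(3) if len(s) else 0)
E
```

```text
3356 0.015296247724016665
(((435.5992126464844, -277.39093017578125), (44.89603805541992, 60.45759201049805), 20.761322021484375), array([[ 403.8935 , -257.0823 ],
       [ 425.32422, -313.6141 ],
       [ 467.30493, -297.69955],
       [ 445.8742 , -241.16776]], dtype=float32))
(((436.2719421386719, -276.4857177734375), (43.371299743652344, 60.86775207519531), 20.816265106201172), array([[ 405.18646, -255.7449 ],
       [ 426.8172 , -312.6395 ],
       [ 467.35742, -297.22653],
       [ 445.72668, -240.33194]], dtype=float32))
-0.32 1486 0.525 [0.058 0.078 0.08 ]
-0.29 1387 0.525 [0.056 0.078 0.08 ]
-0.26 1266 0.524 [0.055 0.078 0.08 ]
-0.23 1109 0.524 [0.054 0.077 0.08 ]
-0.2 764 0.524 [0.053 0.074 0.079]
-0.17 0 0 0
-0.14 0 0 0
-0.11 0 0 0
```

Emit:
servo_tool:
  moves: "0.036 0.005 0 0 0 0 -1;0.036 0.005 0 0 0 0 -1;0.036 0.005 0 0 0 0 -1;0.036 0.005 0 0 0 0 -1;0.036 0.005 0 0 0 0 -1;0 0 0 0 0 0 -1"

```text
time_s: 4.02
tool_pos: [0.4195, -0.1619, 0.2394]
tool_rot: [179.3, -0.5, 95.2]
force: [0.8, 0.4, 0.3]
grip_width: 0.0867
```

```bash
python3 - <<'E'
from h import *
c=cam("wrist"); cv2.imwrite("pics/w3.png",c["img"][:,:,::-1])
E
```

```text
(no output)
```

View pics/w3.png

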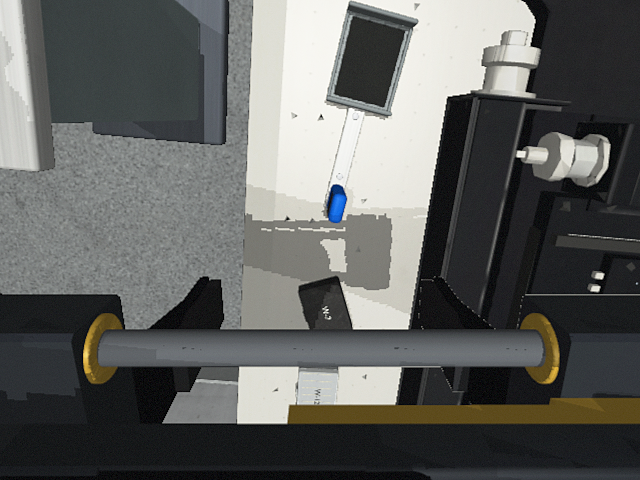

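```bash
python3 - <<'E'
from h import *
c=cam("wrist"); X=cloud(c); v,u=np.mgrid[:480,:640]; im=c["img"].astype(int)
roi=(u>315)&(u<425)&(v<125)
m=big(roi&(im.max(2)<75)); print(m.sum()); print(rect(c,m,.003))
m=big(roi&(im.max(2)<165)); r=rect(c,m,.006);print(m.sum(),r)
b=big((im[...,2]>im[...,0]+60)&(u>310)&(u<360)&(v>170)&(v<235)); 
t=b&(X[...,2]>.055); print("grip",b.sum(),t.sum(),rect(c,t,.062), np.nanmean(X[t],0))
m=(u>440)&(v<320)&(u<530)&(X[...,2]>.05); Q=X[m]
for y in np.arange(-.2,.1,.02):
    s=Q[abs(Q[:,1]-y)<.01]; print(round(y,2),len(s), s[:,0].min().round(3) if len(s) else 0, np.percentile(s[:,2],[5,50,99]).round(3) if len(s) else 0)
crop(c,"w3c",310,0,430,230,2.6)
E
```

```text
4277
(((452.9112548828125, -34.03204345703125), (66.24098205566406, 47.991310119628906), 81.45529174804688), array([[424.26086  , -63.219604 ],
       [471.71948  , -70.350204 ],
       [481.56165  ,  -4.8444824],
       [434.10303  ,   2.2861176]], dtype=float32))
6073 (((453.68084716796875, -33.89224624633789), (86.17829895019531, 61.567359924316406), 81.42076110839844), array([[416.8137   , -71.90703  ],
       [477.69217  , -81.09147  ],
       [490.548    ,   4.1225357],
       [429.66953  ,  13.306976 ]], dtype=float32))
grip 486 400 (((433.847900390625, -155.38970947265625), (25.624576568603516, 11.591044425964355), 81.67570495605469), array([[ 426.2585 , -167.22797],
       [ 437.72745, -168.90607],
       [ 441.4373 , -143.55145],
       [ 429.96835, -141.87335]], dtype=float32)) [ 0.43397384 -0.15556876  0.06047875]
-0.2 2058 0.525 [0.075 0.08  0.111]
-0.18 2205 0.525 [0.073 0.079 0.109]
-0.16 2559 0.461 [0.066 0.079 0.264]
-0.14 2702 0.463 [0.064 0.079 0.267]
-0.12 2383 0.461 [0.062 0.079 0.307]
-0.1 2077 0.524 [0.06  0.079 0.122]
-0.08 2008 0.524 [0.059 0.079 0.089]
-0.06 1631 0.522 [0.058 0.078 0.081]
-0.04 1118 0.538 [0.052 0.06  0.067]
-0.02 871 0.538 [0.052 0.062 0.068]
-0.0 79 0.55 [0.051 0.054 0.057]
0.02 0 0 0
0.04 0 0 0
0.06 0 0 0
0.08 0 0 0
0.1 0 0 0
```

View pics/w3c.png

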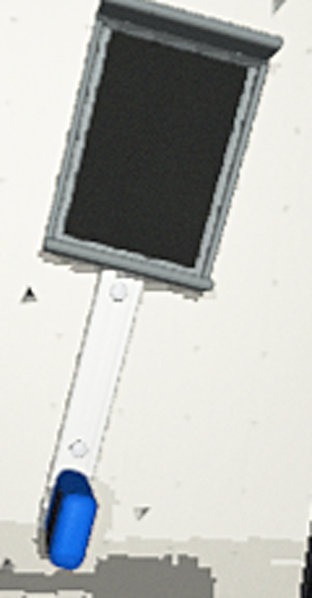

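Emit:
servo_tool:
  moves: "0.004 0.006 0.03 0.024 -0.0175 0.239 -1;0.0045 0.0075 0.03 0 0 0.239 -1;0 0 0.035 0 0 0 -1;0 0 0.03 0 0 0 -1;0 0 0 0 0 0 -1"

```text
time_s: 4.53
tool_pos: [0.4374, -0.1618, 0.1152]
tool_rot: [179.2, 0.2, 80.7]
force: [-1.5, 0.2, -1.0]
grip_width: 0.0872
```

Emit:
servo_tool:
  moves: "0.0057 -0.0044 0.02 0.028 0.007 -0.028 -1;0 0 0.03 0 0 0 -1;0 0 0.023 0 0 0 -1;0 0 0 0 0 0 -1"

```text
time_s: 4.87
tool_pos: [0.4369, -0.1588, 0.0446]
tool_rot: [179.8, 0.1, 81.5]
force: [-1.6, 0.7, 0.5]
grip_width: 0.0868
```

Emit:
servo_tool:
  moves: "0.003 -0.004 0.002 0 0 0 -1;0 0 0 0 0 0 1;0 0 0 0 0 0 1;0 0 0 0 0 0 1;0 0 0 0 0 0 1;0 0 0 0 0 0 1;0 0 0 0 0 0 1"
  squeeze: 20

```text
time_s: 5.45
tool_pos: [0.439, -0.1574, 0.0515]
tool_rot: [179.1, -0.0, 81.5]
force: [-0.5, 0.2, -0.3]
grip_width: 0.0546
```

Emit:
servo_tool:
  moves: "0.001 -0.003 0.008 0 0 0 1;0 -0.001 0.001 0 0 0 1;0 -0.001 0.001 0 0 0 1;0 0 0.001 0 0 0 1;0 0 0.001 0 0 0 1;0 0 0.001 0 0 0 1"

```text
time_s: 5.95
tool_pos: [0.4338, -0.1554, 0.0373]
tool_rot: [179.1, -0.0, 81.5]
force: [1.4, -0.6, 0.9]
grip_width: 0.0152
```

Emit:
servo_tool:
  moves: "0 0 0 0 0 0 1;0 0 0 0 0 0 1;0 0 0 0 0 0 1;0 0 -0.012 0 0 0 1;0 0 -0.012 0 0 0 1;0.016 -0.01 0 0 0 0 1;0.016 -0.01 0 0 0 0 1;0 0 0 0 0 0 1"
  squeeze: 30

```text
time_s: 6.62
tool_pos: [0.4159, -0.1212, 0.0602]
tool_rot: [179.3, 0.2, 81.3]
force: [0.2, 0.4, -1.8]
grip_width: 0.0118
```

```bash
python3 - <<'E'
from h import *
o=env.get_obs();print(o["tool_pos"],o["tool_rot"],o["force"],o["wrist_torque"],o["grip_width"])
c=cam("scene"); crop(c,"s2",180,160,420,340,3.3)
E
```

```text
[ 0.41591525 -0.12122887  0.06022971] [1.79343782e+02 1.57502848e-01 8.13244755e+01] [ 0.17096444  0.37489743 -1.79985179] [-0.23453759  0.11955573 -0.0103271 ] 0.011778789811523787
```

View pics/s2.png

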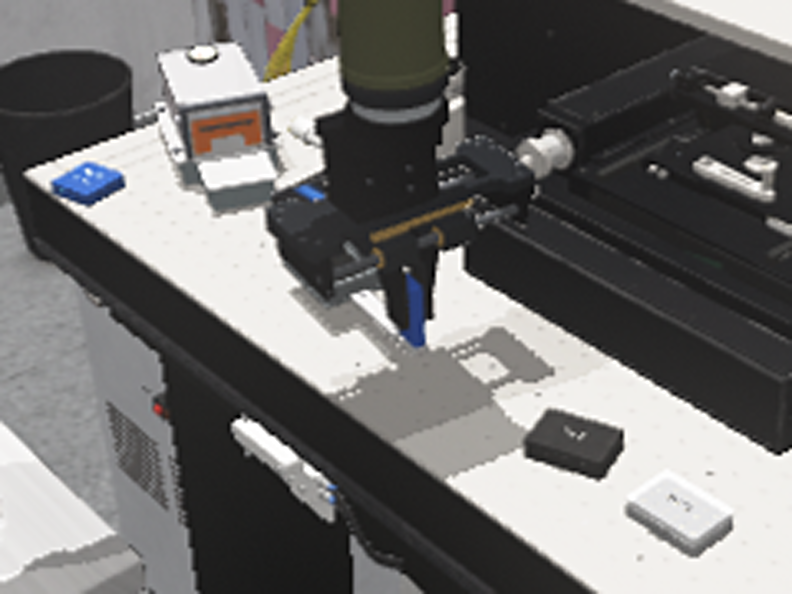

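Emit:
servo_tool:
  moves: "0 0 0.012 0 0 0 1;0 0 0.0095 0 0 0 1;0 0 0 0 0 0 1"

```text
time_s: 6.92
tool_pos: [0.4177, -0.1238, 0.0384]
tool_rot: [179.1, 0.2, 81.4]
force: [-1.6, 0.1, -2.3]
grip_width: 0.0113
```

Emit:
servo_tool:
  moves: "0 0 0 0 0 0 -1;0 0 0 0 0 0 -1;0 0 0 0 0 0 -1;0 0 0 0 0 0 -1;0 0 -0.03 0 0 0 -1;0 0 -0.04 0 0 0 -1;0 0 -0.04 0 0 0 -1;-0.04 0 -0.01 0 0 -0.1 -1;-0.04 0 0 0 0 -0.1 -1;0 0 0 0 0 0 -1"

```text
time_s: 7.75
tool_pos: [0.4078, -0.2067, 0.1677]
tool_rot: [179.0, 0.6, 87.4]
force: [0.3, -1.0, -0.2]
grip_width: 0.0704
```

```bash
python3 - <<'E'
from h import *
c=cam("wrist"); cv2.imwrite("pics/w4.png",c["img"][:,:,::-1])
E
```

```text
(no output)
```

View pics/w4.png

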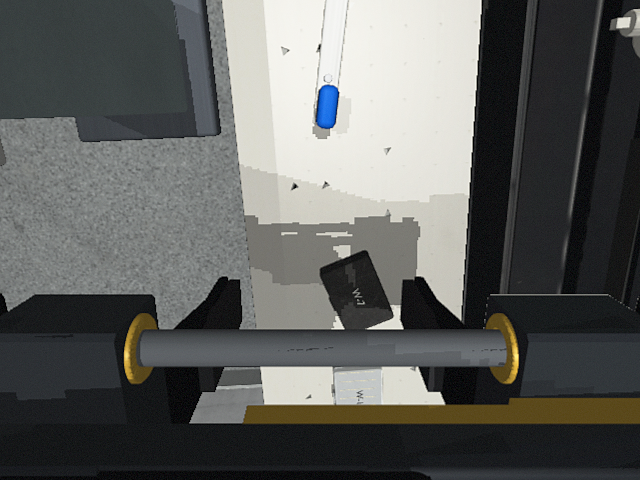

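Emit:
servo_tool:
  moves: "-0.0375 0.008 0.02 0.03 0.01 0 -1;-0.0375 0.008 0.02 0 0 0 -1;0 0 0.02 0 0 -0.204 -1;0 0 0 0 0 -0.204 -1;0 0 0 0 0 -0.204 -1;0 0 0 0 0 -0.204 -1;0 0 0 0 0 0 -1"

```text
time_s: 8.38
tool_pos: [0.4254, -0.2722, 0.1072]
tool_rot: [179.5, 0.1, 111.9]
force: [0.3, -0.0, 0.5]
grip_width: 0.0872
```

Emit:
servo_tool:
  moves: "-0.008 -0.009 0.02 0.015 0 0.038 -1;0 0 0.03 0 0 0 -1;0 0 0.01 0 0 0 -1"

```text
time_s: 8.63
tool_pos: [0.4243, -0.281, 0.0475]
tool_rot: [179.6, 0.2, 110.4]
force: [-1.6, 1.1, 0.4]
grip_width: 0.0872
```

Emit:
servo_tool:
  moves: "0 -0.005 0.015 0 0 0 -1;0 0 0.012 0 0 0 -1;0 0 0 0 0 0 -1"

```text
time_s: 8.88
tool_pos: [0.4192, -0.2799, 0.0175]
tool_rot: [179.7, -0.1, 110.1]
force: [-0.6, 0.8, 0.1]
grip_width: 0.0872
```

```bash
python3 - <<'E'
from h import *
for i in range(4):
    o=env.get_obs();print(o["tool_pos"],o["tool_rot"],o["force"],o["grip_width"])
    c=cam("wrist")
cv2.imwrite("pics/w5.png",c["img"][:,:,::-1])
E
```

```text
[ 0.41918549 -0.27993632  0.01751178] [ 1.79742963e+02 -5.45014546e-02  1.10095078e+02] [-0.56974438  0.84906076  0.06225388] 0.08716269021882596
[ 0.41946307 -0.28030568  0.01838759] [ 1.79711753e+02 -2.18262432e-02  1.10103743e+02] [-0.41897765  0.1519887  -0.46055992] 0.08707570054628401
[ 0.4202128  -0.28096622  0.01931433] [1.79629362e+02 6.06733680e-02 1.10133931e+02] [0.25855363 0.12537071 0.30830077] 0.08709420171850787
[ 0.42080057 -0.28138074  0.01989218] [1.79562281e+02 1.21825234e-01 1.10160346e+02] [0.88349487 0.32887625 0.56587417] 0.08671009414316588
```

View pics/w5.png

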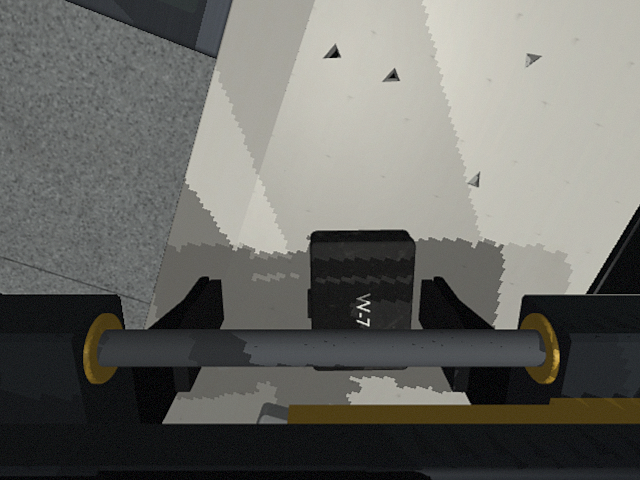

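Emit:
servo_tool:
  moves: "0 0 0.004 0 0 0 1;0 0 0.0005 0 0 0 1;0 0 0.0005 0 0 0 1;0 0 0 0 0 0 1"
  squeeze: 10

```text
time_s: 9.42
tool_pos: [0.424, -0.282, 0.0178]
tool_rot: [179.2, 0.3, 110.1]
force: [-0.9, 0.3, -0.6]
grip_width: 0.0678
```

Emit:
servo_tool:
  moves: "0 -0.003 0.001 0.01 0 0 1;0 0 0.0005 0 0 0 1;0 0 0 0 0 0 1;0 0 0 0 0 0 1;0 0 0 0 0 0 1;0 0 0 0 0 0 1"

```text
time_s: 9.92
tool_pos: [0.4218, -0.2833, 0.0169]
tool_rot: [179.4, 0.4, 110.1]
force: [0.2, 0.1, 1.5]
grip_width: 0.0435
```

Emit:
servo_tool:
  moves: "0 0 -0.03 0 0 0 1;0 0 -0.04 0 0 0 1;0 0 -0.04 0 0 0.1 1;0.03 0 -0.04 0 0 0.1 1;0.04 0.013 0 0 0 0.1 1;0.04 0.013 0 0 0 0.1 1;0 0 0 0 0 0 1"

```text
time_s: 10.5
tool_pos: [0.4184, -0.1769, 0.1637]
tool_rot: [179.7, 0.2, 97.5]
force: [0.7, 0.6, -0.5]
grip_width: 0.0441
```

```bash
python3 - <<'E'
from h import *
c=cam("wrist"); cv2.imwrite("pics/w6.png",c["img"][:,:,::-1])
E
```

View pics/w6.png

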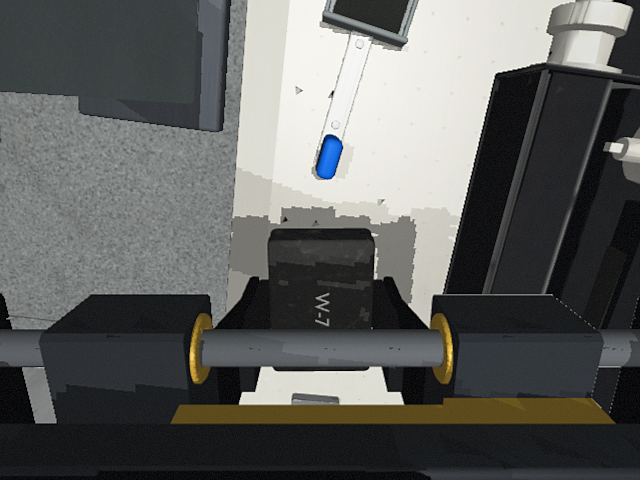

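Emit:
servo_tool:
  moves: "0.035 0 -0.01 0 0 0.14 1;0.035 0 -0.01 0 0 0.14 1;0 0 0 0 0 0.14 1;0 0 0 0 0 0.14 1;0 0 0 0 0 0 1"

```text
time_s: 10.97
tool_pos: [0.409, -0.1111, 0.1827]
tool_rot: [179.8, 0.4, 80.9]
force: [0.2, -0.0, -0.1]
grip_width: 0.0441
```

```bash
python3 - <<'E'
from h import *
o=env.get_obs();print(o["tool_pos"],o["tool_rot"],o["time_s"])
c=cam("wrist"); cv2.imwrite("pics/w7.png",c["img"][:,:,::-1])
X=cloud(c); v,u=np.mgrid[:480,:640]; im=c["img"].astype(int)
b=big((im[...,2]>im[...,0]+60)&(v<320)&(X[...,2]>.055)&(u>250)); print("grip",b.sum(),rect(c,b,.062))
roi=(u>280)&(u<440)&(v<150)
m=big(roi&(im.max(2)<75)&(X[...,2]<.01)); print(m.sum()); print(rect(c,m,.003))
# held box in tool frame
z=o["tool_pos"][2]-.001
rt=R.from_euler('xyz',o["tool_rot"],degrees=True)
for p in [(268,232),(376,232),(320,232),(320,370)]:
    print(p,rt.inv().apply(plane(c,*p,z)-o["tool_pos"]).round(4))
E
```

```text
[ 0.40900461 -0.11112925  0.18270039] [179.77814237   0.41260735  80.8539659 ] 10.9667Traceback (most recent call last):
  File "<stdin>", line 5, in <module>
  File "h.py", line 21, in big
    m=cv2.morphologyEx(m.astype(np.uint8),cv2.MORPH_OPEN,np.ones((3,3)));n,l,s,_=cv2.connectedComponentsWithStats(m);return l==1+np.argmax(s[1:,4])
                                                                                                                                 ~~~~~~~~~^^^^^^^^^
    return _wrapfunc(a, 'argmax', axis=axis, out=out, **kwds)
    return bound(*args, **kwds)
ValueError: attempt to get argmax of an empty sequence
```

View pics/w7.png

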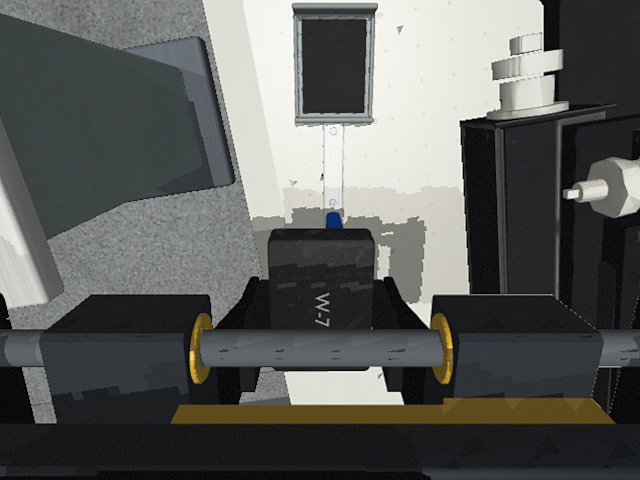

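```bash
python3 - <<'E'
from h import *
o=env.get_obs();print(o["tool_pos"],o["tool_rot"],o["time_s"])
c=cam("wrist")
X=cloud(c); v,u=np.mgrid[:480,:640]; im=c["img"].astype(int)
roi=(u>270)&(u<400)&(v<130)
m=big(roi&(im.max(2)<75)&(X[...,2]<.02)); print(m.sum()); print(rect(c,m,.003))
m=big(roi&(im.max(2)<165)); print(rect(c,m,.006))
z=o["tool_pos"][2]-.001
rt=R.from_euler('xyz',o["tool_rot"],degrees=True)
m=(u>255)&(u<390)&(v>200)&(v<325)&(abs(X[...,2]-z)<.006)&(im.max(2)<100);
Q=rt.inv().apply(X[m]-o["tool_pos"]);print(m.sum(),Q.min(0),Q.max(0),np.median(Q,0), np.percentile(Q,[1,99],axis=0))
for p in [(268,232),(376,232),(320,232),(320,369)]:
    print(p,rt.inv().apply(plane(c,*p,z)-o["tool_pos"]).round(4))
E
```

```text
[ 0.40886998 -0.111732    0.18259215] [179.7947294   0.4367238  80.9598902] 11.0167
5870
(((436.0986633300781, -3.284130096435547), (66.11847686767578, 47.93775939941406), 81.09545135498047), array([[407.30148 , -32.23481 ],
       [454.66147 , -39.655037],
       [464.89584 ,  25.66655 ],
       [417.53586 ,  33.086777]], dtype=float32))
(((437.46905517578125, 1.4321670532226562), (75.88996124267578, 61.44140625), 81.07304382324219), array([[401.23236 , -31.286095],
       [461.9295  , -40.820274],
       [473.70575 ,  34.15043 ],
       [413.0086  ,  43.68461 ]], dtype=float32))
9827 [-0.00751033 -0.02774328 -0.00497268] [0.03167741 0.02806867 0.00700956] [ 0.01302988 -0.00071803  0.00149092] [[-0.0063703  -0.02424692 -0.00292794]
 [ 0.03127058  0.02462934  0.00607398]]
(268, 232) [ 0.0342 -0.0215  0.0007]
(376, 232) [0.0342 0.0208 0.0008]
(320, 232) [ 0.0342 -0.0011  0.0007]
(320, 369) [-0.0284 -0.0011  0.0012]
```

Emit:
servo_tool:
  moves: "0.037 0.0033 0 0.007 0.015 0 1;0.037 0.0033 0 0 0 0 1;0.036 0.0034 0.01 0 0 0 1;0 0 0.035 0 0 0 1;0 0 0.035 0 0 0 1;0 0 0.03 0 0 0 1;0 0 0.01 0 0 0 1;0 0 0 0 0 0 1"

```text
time_s: 11.73
tool_pos: [0.4409, -0.009, 0.0579]
tool_rot: [179.7, 0.1, 81.1]
force: [0.0, -0.6, -0.0]
grip_width: 0.044
```

```bash
python3 - <<'E'
from h import *
o=env.get_obs();print(o["tool_pos"],o["tool_rot"],o["time_s"],o["force"])
c=cam("wrist");cv2.imwrite("pics/w8.png",c["img"][:,:,::-1])
c=cam("scene"); crop(c,"s3",240,200,340,275,8)
E
```

```text
[ 0.44088511 -0.00903992  0.05790152] [1.79723177e+02 8.86450526e-02 8.10869453e+01] 11.7333 [ 0.02188787 -0.61429187 -0.04718004]
```

View pics/w8.png

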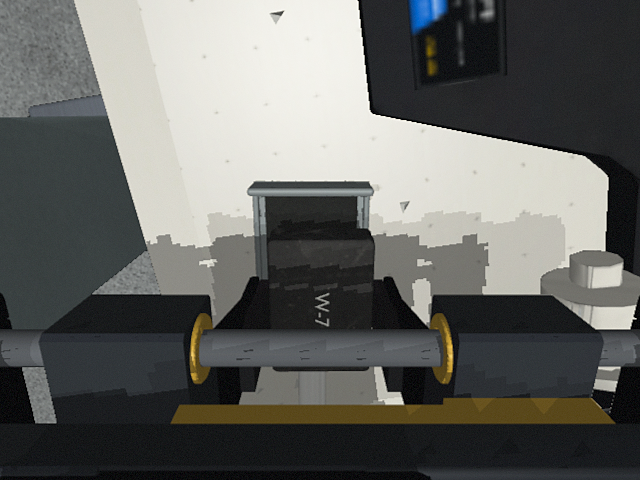

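View pics/s3.png

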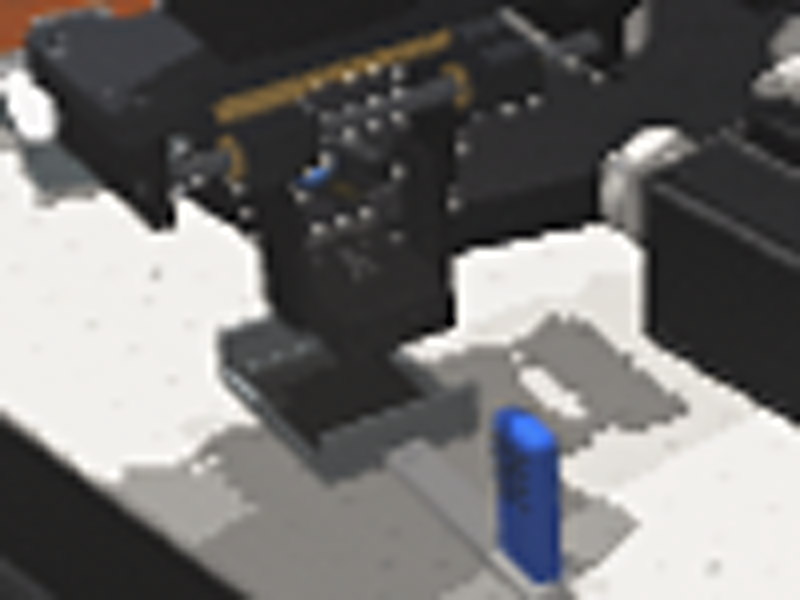

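```bash
python3 - <<'E'
from h import *
o=env.get_obs();print(o["tool_pos"],o["tool_rot"])
c=cam("wrist"); rt=R.from_euler('xyz',o["tool_rot"],degrees=True)
for p,z in [((311,182),.022),((250,184),.022),((373,184),.022),((311,190),.022)]:
    P=plane(c,*p,z); print(p,P.round(4),rt.inv().apply(P-o["tool_pos"]).round(4))
crop(c,"w8c",220,160,420,290,4)
E
```

```text
[ 0.44214747 -0.00885155  0.05994059] [1.79573876e+02 2.36534517e-03 8.10338485e+01]
(311, 182) [0.4445 0.0391 0.022 ] [ 0.0478 -0.0054  0.0379]
(250, 184) [0.416  0.0427 0.022 ] [ 0.0468 -0.0341  0.0377]
(373, 184) [0.4732 0.0336 0.022 ] [0.0468 0.0238 0.0381]
(311, 190) [0.4439 0.0354 0.022 ] [ 0.0439 -0.0054  0.0379]
```

View pics/w8c.png

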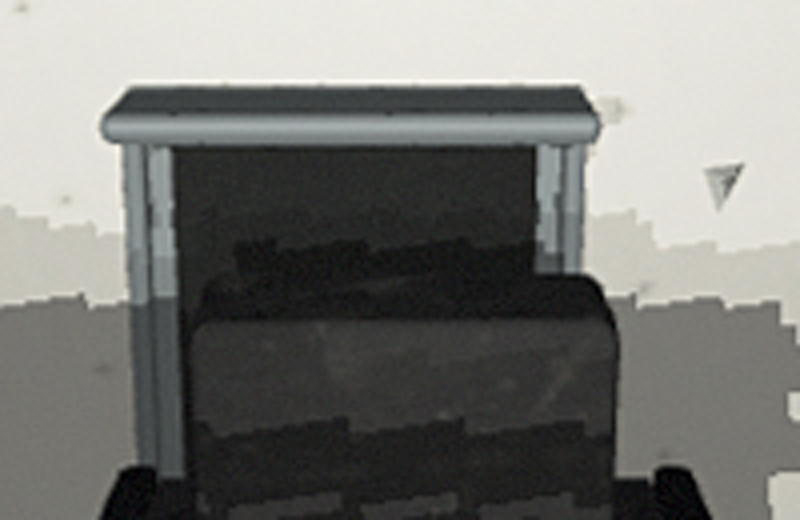

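Emit:
servo_tool:
  moves: "0.003 -0.006 0.008 0 0 0 1;0 -0.001 0.01 0 0 0 1;0 0 0 0 0 0 1"

```text
time_s: 12.13
tool_pos: [0.4398, -0.0043, 0.0449]
tool_rot: [179.0, -0.3, 81.0]
force: [-0.2, -0.5, -0.4]
grip_width: 0.0439
```

```bash
python3 - <<'E'
from h import *
o=env.get_obs();print(o["tool_pos"],o["tool_rot"])
c=cam("wrist"); crop(c,"w9c",220,160,420,290,4)
E
```

```text
[ 0.43982756 -0.00428477  0.04491907] [179.03819749  -0.27094109  81.0193216 ]
```

View pics/w9c.png

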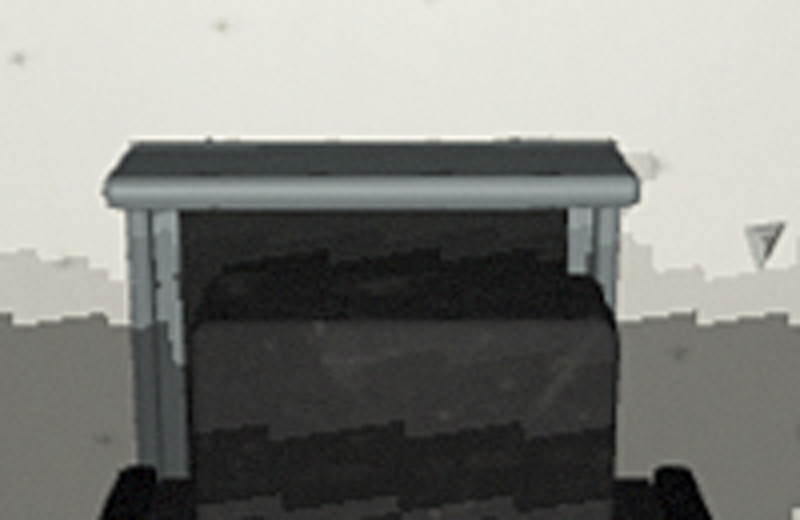

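Emit:
servo_tool:
  moves: "0 -0.005 0.008 0.03 -0.01 0 1;0 -0.001 0.006 0 0 0 1;0 0 0 0 0 0 1"

```text
time_s: 12.43
tool_pos: [0.4349, -0.0029, 0.0313]
tool_rot: [179.8, -0.1, 81.0]
force: [-0.2, -0.1, 0.4]
grip_width: 0.0437
```

```bash
python3 - <<'E'
from h import *
o=env.get_obs();print(o["tool_pos"],o["tool_rot"])
c=cam("wrist"); crop(c,"w10c",220,160,420,290,4);rt=R.from_euler('xyz',o["tool_rot"],degrees=True)
for p,z in [((245,214),.022),((380,214),.022)]:
    P=plane(c,*p,z); print(p,P.round(4),rt.inv().apply(P-o["tool_pos"]).round(4))
E
```

```text
[ 0.43494543 -0.002859    0.03128699] [ 1.79812159e+02 -6.25706302e-02  8.10345779e+01]
(245, 214) [0.4098 0.0409 0.022 ] [ 0.0393 -0.0317  0.0092]
(380, 214) [0.4642 0.0323 0.022 ] [0.0393 0.0234 0.0094]
```

View pics/w10c.png

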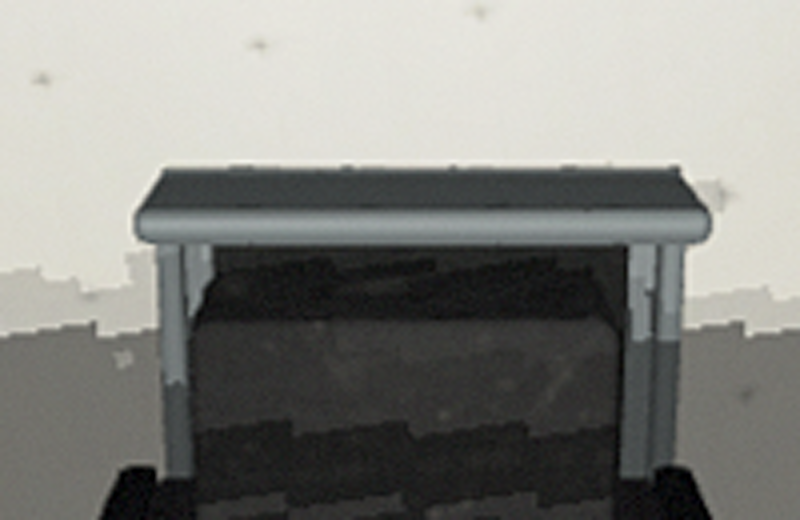

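Emit:
servo_tool:
  moves: "-0.003 0.001 0.007 0 0 0 1;0 0 0.003 0 0 0 1;0 0 0 0 0 0 1"

```text
time_s: 12.73
tool_pos: [0.4362, -0.0063, 0.0208]
tool_rot: [179.8, -0.1, 81.0]
force: [0.1, 0.1, 0.5]
grip_width: 0.0439
```

```bash
python3 - <<'E'
from h import *
o=env.get_obs();print(o["tool_pos"],o["tool_rot"],o["force"])
c=cam("wrist"); crop(c,"w11c",220,160,420,290,4)
E
```

```text
[ 0.43616582 -0.00629146  0.02079231] [ 1.79760817e+02 -6.55226656e-02  8.10493958e+01] [0.14421754 0.09061501 0.54482745]
```

View pics/w11c.png

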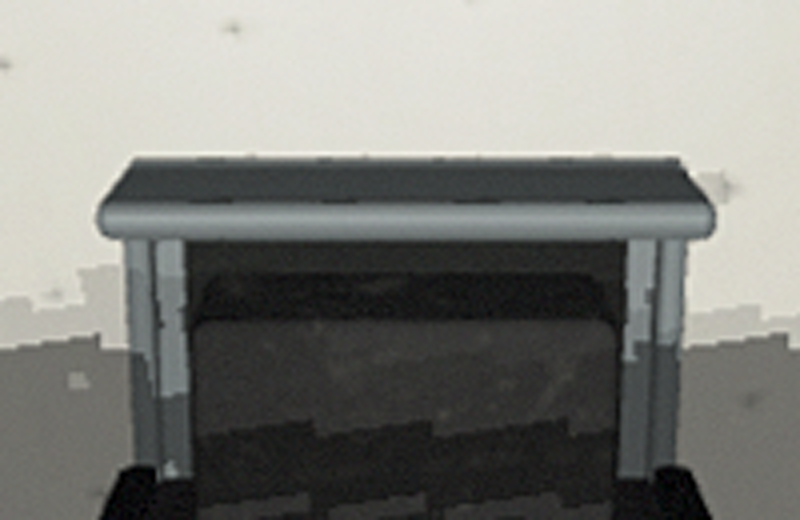

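Emit:
servo_tool:
  moves: "0 0 0 0 0 0 -1;0 0 0 0 0 0 -1;0 0 0 0 0 0 -1;0 0 0 0 0 0 -1;0 0 -0.01 0 0 0 -1;0 0 -0.03 0 0 0 -1;-0.02 0 -0.04 0 0 0 -1;-0.04 0 -0.03 0 0 0 -1;-0.04 0 0 0 0 0 -1;-0.03 0 0 0 0 0 -1;0 0 0 0 0 0 -1"

```text
time_s: 13.7
tool_pos: [0.4182, -0.1336, 0.1364]
tool_rot: [179.3, 0.1, 81.4]
force: [-0.0, -0.3, -0.1]
grip_width: 0.0867
```

```bash
python3 - <<'E'
from h import *
o=env.get_obs();print(o["tool_pos"],o["tool_rot"],o["force"])
c=cam("wrist"); cv2.imwrite("pics/w12.png",c["img"][:,:,::-1])
E
```

```text
[ 0.41823535 -0.13362382  0.13644512] [1.79343011e+02 6.97559426e-02 8.13649325e+01] [-0.01947177 -0.30906259 -0.1021656 ]
```

View pics/w12.png

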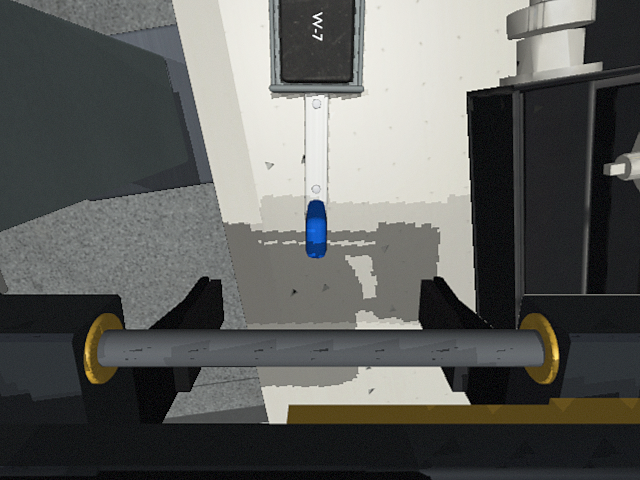

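```bash
python3 - <<'E'
from h import *
o=env.get_obs();rt=R.from_euler('xyz',o["tool_rot"],degrees=True)
c=cam("wrist"); X=cloud(c); v,u=np.mgrid[:480,:640]; im=c["img"].astype(int)
b=(im[...,2]>im[...,0]+60)&(X[...,2]>.057)&(u>290)&(u<340)&(v>190)&(v<270)
r=rect(c,b,.062);print(b.sum(),r, rt.inv().apply(np.r_[np.array(r[0])/1000,.062]-o["tool_pos"]),o["tool_pos"])
m=big((u>255)&(u<375)&(v<100)&(im.max(2)<70)); print(rect(c,m,.019))
E
```

```text
Traceback (most recent call last):
ValueError: setting an array element with a sequence. The requested array has an inhomogeneous shape after 1 dimensions. The detected shape was (3,) + inhomogeneous part.
```

```bash
python3 - <<'E'
from h import *
o=env.get_obs();rt=R.from_euler('xyz',o["tool_rot"],degrees=True)
c=cam("wrist"); X=cloud(c); v,u=np.mgrid[:480,:640]; im=c["img"].astype(int)
b=(im[...,2]>im[...,0]+60)&(X[...,2]>.057)&(u>290)&(u<340)&(v>190)&(v<270)
r,_=rect(c,b,.062);print(b.sum(),r, rt.inv().apply(np.array([r[0][0]/1000,r[0][1]/1000,.062])-o["tool_pos"]),o["tool_pos"])
E
```

```text
765 ((416.7709655761719, -123.53694152832031), (25.234771728515625, 11.229447364807129), 81.50007629394531) [ 0.00498864 -0.00326838  0.07341609] [ 0.4185781  -0.12888847  0.13544105]
```

Emit:
servo_tool:
  moves: "0.005 -0.003 0.03 0.025 0 0 -1;0 0 0.035 0 0 0 -1;0 0 0.022 0 0 0 -1;0 0 0 0 0 0 -1"

```text
time_s: 14.18
tool_pos: [0.4192, -0.1152, 0.0466]
tool_rot: [-180.0, -0.2, 82.3]
force: [-1.1, 0.0, 0.8]
grip_width: 0.087
```

Emit:
servo_tool:
  moves: "-0.008 -0.004 0.005 0 0 0.03 -1;0 0 0.002 0 0 0 -1;0 0 0 0 0 0 0.3"
  squeeze: 50

```text
time_s: 14.43
tool_pos: [0.4135, -0.1204, 0.0393]
tool_rot: [-179.8, -0.2, 81.7]
force: [0.1, 0.6, -0.1]
grip_width: 0.0847
```

Emit:
servo_tool:
  moves: "-0.003 0.003 0 0 0 0 1;0 0 0 0 0 0 1;0 0 0 0 0 0 1;0 0 0 0 0 0 1;0 0 0 0 0 0 1;0 0 0 0 0 0 1"

```text
time_s: 14.93
tool_pos: [0.4201, -0.1243, 0.0434]
tool_rot: [179.8, -0.3, 81.7]
force: [0.6, 0.5, 1.0]
grip_width: 0.0483
```

Emit:
servo_tool:
  moves: "0 -0.003 0.004 0 0 0 1;0 0 0.001 0 0 0 1;0 0 0 0 0 0 1;0 0 0 0 0 0 1;0 0 0 0 0 0 1;0 0 0 0 0 0 1;0 0 0 0 0 0 1;0 0 0 0 0 0 1"

```text
time_s: 15.6
tool_pos: [0.4167, -0.1237, 0.0379]
tool_rot: [179.8, -0.3, 81.7]
force: [-0.4, -0.4, 0.7]
grip_width: 0.0116
```

Emit:
servo_tool:
  moves: "0 0 -0.015 0 0 0 1;0 0 -0.025 0 0 0 1;0 0 -0.03 0 0 0 1;0.03 0.004 0 0 0 0 1;0.034 0.004 0 0 0 0 1;0.034 0.003 0 0 0 0 1;0 0 0 0 0 0.12 1;0 0 0 0 0 0.12 1;0 0 0 0 0 0.12 1;0 0 0 0 0 0.12 1;0 0 0 0 0 0 1"

```text
time_s: 16.52
tool_pos: [0.4373, -0.0245, 0.1076]
tool_rot: [-179.7, -0.0, 67.3]
force: [0.1, 0.2, -2.2]
grip_width: 0.0116
```

```bash
python3 - <<'E'
from h import *
o=env.get_obs();print(o["tool_pos"],o["tool_rot"],o["force"],o["wrist_torque"])
c=cam("wrist"); cv2.imwrite("pics/w13.png",c["img"][:,:,::-1])
E
```

```text
[ 0.43733565 -0.02445993  0.10761733] [-1.79669722e+02 -2.18566488e-02  6.72726751e+01] [ 0.0506368   0.1845195  -2.21671022] [-0.25935528  0.20542609 -0.01134578]
```

View pics/w13.png

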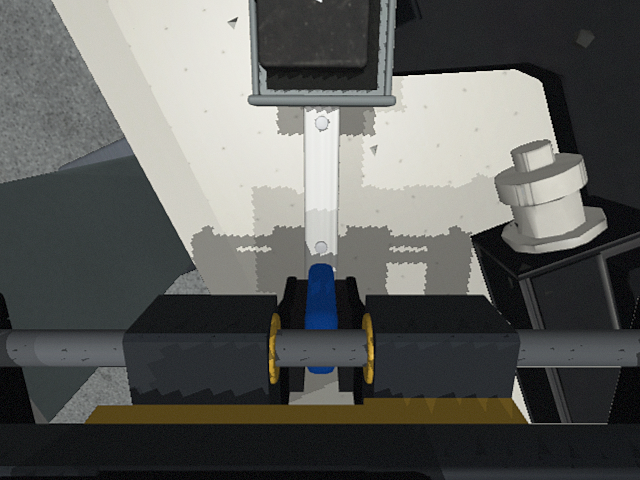

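```bash
python3 - <<'E'
from h import *
c=cam("wrist"); 
T=np.eye(4);T[:3,:3]=R.from_euler('xyz',[179.7,-.3,105.7],degrees=True).as_matrix();T[:3,3]=[.4861,.1157,.2419];c["T"]=T@c["hand_eye"]
im=cv2.imread("pics/w1.png").min(2); v,u=np.mgrid[:480,:640]
cv2.imwrite("pics/w1m.png",cv2.resize(im[60:170,270:420],None,fx=5,fy=5,interpolation=cv2.INTER_NEAREST))
g=cv2.GaussianBlur(im,(0,0),0.7)
# edges by manual pixel segments: right edge lit apron/shadow; sample gradient maxima along normals
def fit(p,q,z=.028,n=25,h=5):
    p=np.array(p,float);q=np.array(q,float);d=(q-p)/np.linalg.norm(q-p);nn=np.array([-d[1],d[0]]);pts=[]
    for t in np.linspace(.1,.9,n):
        s=p+(q-p)*t; k=np.arange(-h,h+.01,.25); L=s+k[:,None]*nn
        val=cv2.remap(g.astype(np.float32),L[:,0].astype(np.float32)[None],L[:,1].astype(np.float32)[None],cv2.INTER_LINEAR)[0]
        gr=abs(np.gradient(val)); pts.append(L[np.argmax(gr)])
    P=plane(c,*np.array(pts).T,z)[:,:2]; vx,vy,x,y=cv2.fitLine((P*1000).astype(np.float32),cv2.DIST_HUBER,0,.01,.01).ravel()
    a=np.degrees(np.arctan2(vy,vx))%180; print(a.round(2),(x.round(1),y.round(1)), np.abs((P*1000-[x,y])@[-vy,vx]).mean().round(2)); return np.array([x,y]),np.array([vx,vy])
def inter(A,B):
    t=np.linalg.solve(np.c_[A[1],-B[1]],B[0]-A[0]);return A[0]+A[1]*t[0]
F=fit((288,106.5),(345,153.6)); Lf=fit((288,106.5),(324,60)); Rt=fit((345,153.6),(378,112))
print(inter(F,Lf),inter(F,Rt),np.linalg.norm(inter(F,Lf)-inter(F,Rt)))
# walls' roof bar: from crop, bar left-bottom (195,90)->(510,375) z=.087
S=fit((270+150/3.6,180/3.6),(270+66/3.6,378/3.6))
E
```

```text
157.1 (np.float32(467.9), np.float32(176.5)) 0.26
67.4 (np.float32(445.7), np.float32(214.8)) 0.37
67.52 (np.float32(504.0), np.float32(187.2)) 0.07
[435.49075 190.14656] [494.79395 165.09508] 64.377365
77.88 (np.float32(442.8), np.float32(213.7)) 1.52
```

View pics/w1m.png

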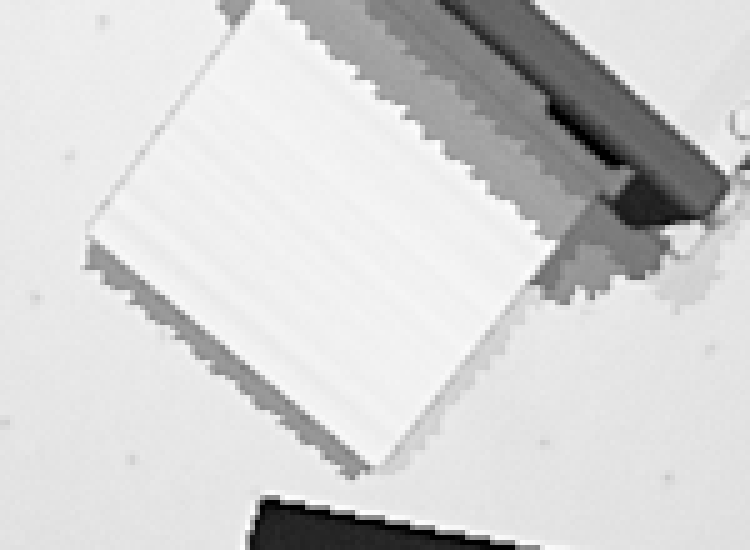

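Emit:
servo_tool:
  moves: "0.02 -0.0173 0 -0.01 0 0 1;0.025 -0.0173 0 0 0 0 1;0.025 -0.0173 0 0 0 0 1;0.008 0 0 0 0 0 1;0 0 0.015 0 0 0 1;0 0 0 0 0 0 1"

```text
time_s: 17.12
tool_pos: [0.4179, 0.0686, 0.0919]
tool_rot: [-179.9, 0.0, 67.7]
force: [-1.7, -0.1, -2.0]
grip_width: 0.0117
```

```bash
cat >> h.py <<'E'
def st():
    o=env.get_obs();p=o["tool_pos"][:2];h=np.array([.386,.9225]);n=np.array([-.9225,.386])
    print("t",o["time_s"],"grip store x",round(float(p@h-.4694),4),"y",round(float(p@n+.3605),4),"z",o["tool_pos"][2].round(4),"rot",o["tool_rot"].round(2),"F",o["force"].round(1))
E
python3 - <<'E'
from h import *
st()
c=cam("scene"); crop(c,"s4",200,150,340,270,5.5)
c=cam("wrist"); cv2.imwrite("pics/w14.png",c["img"][:,:,::-1]); st()
E
```

```text
t 17.1167 grip store x -0.2448 y 0.0014 z 0.0919 rot [-1.7995e+02  4.0000e-02  6.7710e+01] F [-1.7 -0.1 -2. ]
t 17.2167 grip store x -0.2443 y -0.0007 z 0.094 rot [ 1.7986e+02 -1.1000e-01  6.7570e+01] F [ 0.1  0.3 -2.2]
```

View pics/s4.png

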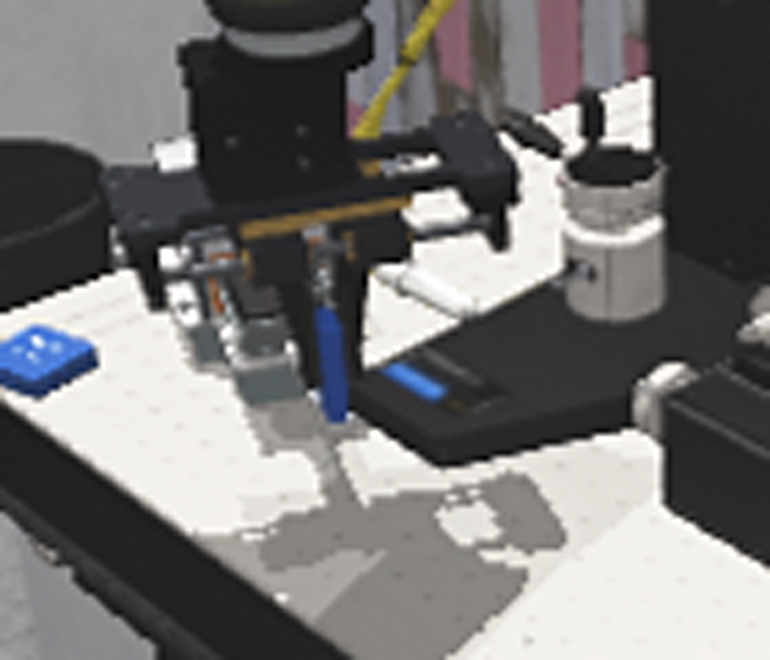

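View pics/w14.png

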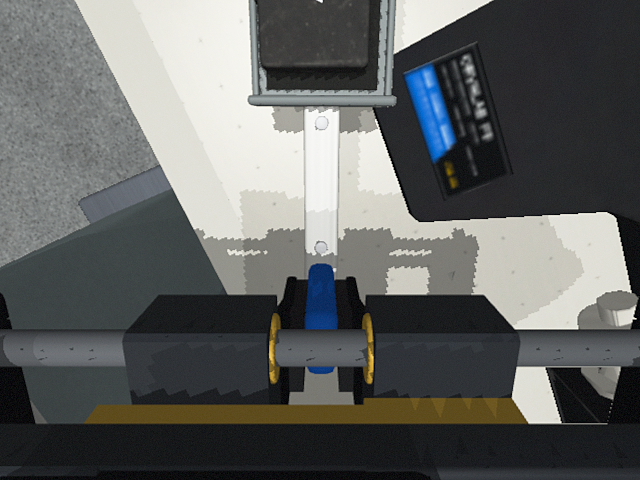

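```bash
python3 - <<'E'
from h import *
o=env.get_obs();rt=R.from_euler('xyz',o["tool_rot"],degrees=True)
c=cam("wrist"); X=cloud(c)
for p in [(378,112),(398,65),(440,35),(410,100),(395,160)]:
    P=X[p[1],p[0]]; print(p,P.round(4),rt.inv().apply(P-o["tool_pos"]).round(4), rt.inv().apply(plane(c,*p,.028)-o["tool_pos"]).round(4))
for p in [(251,100),(394,100)]:print(rt.inv().apply(X[p[1],p[0]]-o["tool_pos"]).round(4),rt.inv().apply(plane(c,*p,o["tool_pos"][2]-.018)-o["tool_pos"]).round(4))
st()
E
```

```text
(378, 112) [0.4781 0.1301 0.02  ] [0.0792 0.0298 0.0743] [0.0792 0.0287 0.0662]
(398, 65) [0.4954 0.1481 0.0213] [0.1024 0.0389 0.073 ] [0.1017 0.0377 0.0663]
(440, 35) [0.52   0.1533 0.0203] [0.1166 0.0596 0.0741] [0.1153 0.0576 0.0664]
(410, 100) [0.4955 0.1295 0.0216] [0.0853 0.0461 0.0727] [0.0851 0.0448 0.0663]
(395, 160) [0.4779 0.1029 0.0213] [0.054  0.04   0.0729] [0.0547 0.0387 0.0662]
[ 0.0836 -0.0288  0.0199] [ 0.0836 -0.0286  0.0181]
[0.0836 0.0284 0.0185] [0.0836 0.0283 0.0182]
t 17.2667 grip store x -0.2444 y -0.0012 z 0.0944 rot [ 1.7982e+02 -1.4000e-01  6.7510e+01] F [ 0.2 -0.  -2.1]
```

Emit:
servo_tool:
  moves: "0 0 0.015 0 0 0 1;0 0 0.008 0 0 0 1;0 0 0 0 0 0 1"

```text
time_s: 17.52
tool_pos: [0.4229, 0.0665, 0.073]
tool_rot: [179.7, -0.3, 67.4]
force: [0.1, 0.1, -2.9]
grip_width: 0.0115
```

```bash
python3 - <<'E'
from h import *
st()
c=cam("scene"); crop(c,"s5",200,150,320,240,6.6); st()
E
```

```text
t 17.5167 grip store x -0.2448 y -0.004 z 0.073 rot [179.65  -0.3   67.36] F [ 0.1  0.1 -2.9]
t 17.5667 grip store x -0.2448 y -0.0041 z 0.0734 rot [179.64  -0.3   67.35] F [-1.3 -0.1 -2. ]
```

View pics/s5.png

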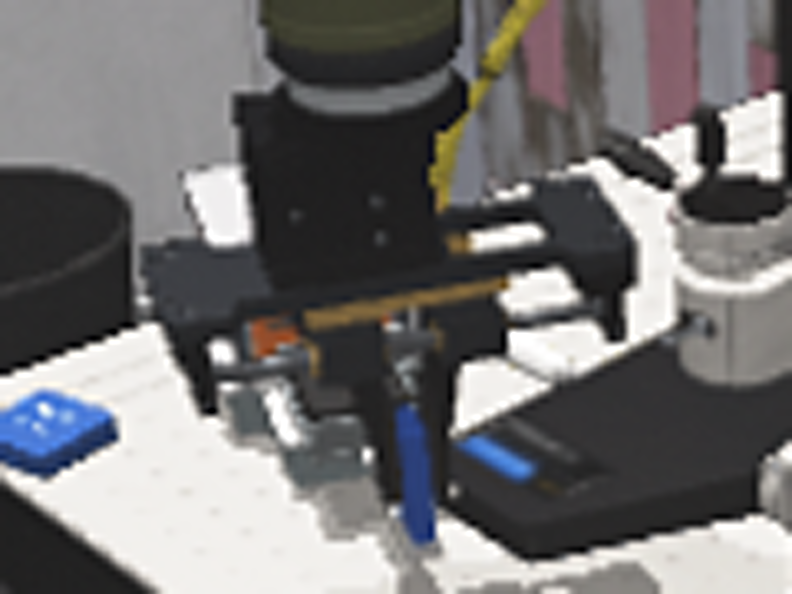

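Emit:
servo_tool:
  moves: "0 -0.004 0.003 0.008 -0.01 0 1;0.008 -0.001 0.001 0 0 0 1;0.01 0 0 0 0 0 1;0.004 0 0 0 0 0 1"

```text
time_s: 17.9
tool_pos: [0.4281, 0.0894, 0.0707]
tool_rot: [179.8, -0.1, 67.2]
force: [-0.5, -1.1, -1.3]
grip_width: 0.0112
```

```bash
python3 - <<'E'
from h import *
st()
E
```

```text
t 17.9 grip store x -0.2217 y 0.0001 z 0.0707 rot [ 1.7983e+02 -1.0000e-01  6.7160e+01] F [-0.5 -1.1 -1.3]
```

Emit:
servo_tool:
  moves: "0.012 0 0.002 0 0 0 1;0.012 0 0.001 0 0 0 1;0.012 0 0.001 0 0 0 1;0.012 0 0 0 0 0 1"

```text
time_s: 18.23
tool_pos: [0.4481, 0.1373, 0.0666]
tool_rot: [179.8, -0.0, 67.2]
force: [0.3, -1.5, -0.5]
grip_width: 0.0119
```

```bash
python3 - <<'E'
from h import *
st()
c=cam("wrist"); cv2.imwrite("pics/w15.png",c["img"][:,:,::-1])
E
```

```text
t 18.2333 grip store x -0.1698 y 0.0001 z 0.0666 rot [ 1.7985e+02 -3.0000e-02  6.7170e+01] F [ 0.3 -1.5 -0.5]
```

View pics/w15.png

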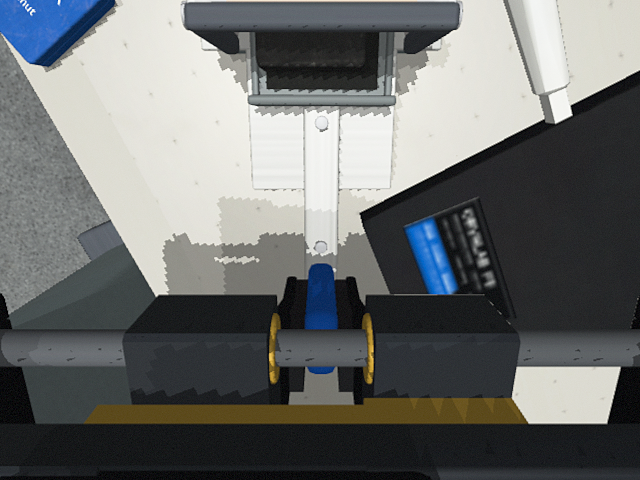

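Emit:
servo_tool:
  moves: "0.012 0 0 0 0 0 1;0.012 0 0 0 0 0 1;0.012 0 0 0 0 0 1;0.01 0 0 0 0 0 1;0.006 0 0 0 0 0 1"

```text
time_s: 18.7
tool_pos: [0.4713, 0.1942, 0.0668]
tool_rot: [179.8, -0.1, 67.4]
force: [-0.6, -0.1, -2.4]
grip_width: 0.0113
```

```bash
python3 - <<'E'
from h import *
st()
E
```

```text
t 18.7 grip store x -0.1084 y 0.0006 z 0.0668 rot [ 1.7979e+02 -1.4000e-01  6.7400e+01] F [-0.6 -0.1 -2.4]
```

Emit:
servo_tool:
  moves: "0.005 0 0 0 0 0 1;0.004 0 0 0 0 0 1;0.004 0 0 0 0 0 1;0.003 0 0.001 0 0 0 1;0.003 0 0 0 0 0 1"

```text
time_s: 19.12
tool_pos: [0.4758, 0.204, 0.0661]
tool_rot: [-179.8, 1.0, 67.2]
force: [-4.3, -6.4, 2.9]
grip_width: 0.0114
```

```bash
python3 - <<'E'
from h import *
st()
c=cam("wrist"); cv2.imwrite("pics/w16.png",c["img"][:,:,::-1]);st()
E
```

```text
t 19.1167 grip store x -0.0975 y 0.0004 z 0.0661 rot [-179.84    0.95   67.2 ] F [-4.3 -6.4  2.9]
t 19.1667 grip store x -0.0976 y 0.0003 z 0.066 rot [-179.83    0.98   67.21] F [-5.5 -7.4  4.3]
```

View pics/w16.png

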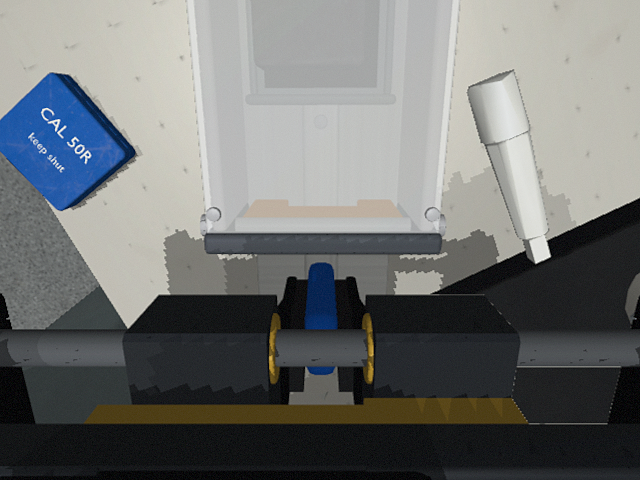

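Emit:
servo_tool:
  moves: "-0.001 0 0 -0.006 0.02 0 1;0 0 0 0 0 0 1;0 0 0 0 0 0 -1;0 0 0 0 0 0 -1;0 0 0 0 0 0 -1;0 0 0 0 0 0 -1;0 0 0 0 0 0 -1"

```text
time_s: 19.75
tool_pos: [0.4775, 0.2043, 0.068]
tool_rot: [179.8, 0.1, 67.1]
force: [0.2, 0.4, -0.8]
grip_width: 0.0368
```

```bash
python3 - <<'E'
from h import *
st(); print(env.get_obs()["grip_width"])
E
```

```text
t 19.75 grip store x -0.0966 y -0.0012 z 0.068 rot [1.7985e+02 6.0000e-02 6.7080e+01] F [ 0.2  0.4 -0.8]
0.036751092306721134
```

Open (12 mm clearance per side). Rise straight up and look.

Emit:
servo_tool:
  moves: "0 -0.001 -0.01 0 0 0 -1;0 0 -0.02 0 0 0 -1;0 0 -0.03 0 0 0 -1;0 0 -0.04 0 0 0 -1;-0.03 0 -0.03 0 0 0 -1;-0.03 0 -0.02 0 0 0 -1;-0.03 0 0 0 0 0 -1;0 0 0 0 0 0 -1;0 0 0 0 0 0 -1"

```text
time_s: 20.5
tool_pos: [0.441, 0.1215, 0.2308]
tool_rot: [179.6, -0.1, 67.2]
force: [0.2, 1.1, -0.2]
grip_width: 0.0862
```

```bash
python3 - <<'E'
from h import *
st(); c=cam("wrist"); cv2.imwrite("pics/w17.png",c["img"][:,:,::-1])
X=cloud(c); v,u=np.mgrid[:480,:640]; im=c["img"].astype(int)
b=(im[...,2]>im[...,0]+60)&(X[...,2]>.08)&(X[...,2]<.1)
r,_=rect(c,b,.090);h=np.array([.386,.9225]);n=np.array([-.9225,.386]);p=np.array(r[0])/1000
print(b.sum(),r,"grip store",p@h-.4694,p@n+.3605, np.nanmedian(X[b][:,2]))
s=cam("scene"); crop(s,"s6",200,150,320,240,6.6)
E
```

```text
t 20.5 grip store x -0.1871 y 0.0006 z 0.2308 rot [ 1.7961e+02 -1.1000e-01  6.7210e+01] F [ 0.2  1.1 -0.2]
595 ((473.8558044433594, 200.71142578125), (24.250654220581055, 11.029951095581055), 67.55581665039062) grip store -0.10133536920166014 0.0008426307525634669 0.08877279303420826
```

View pics/w17.png

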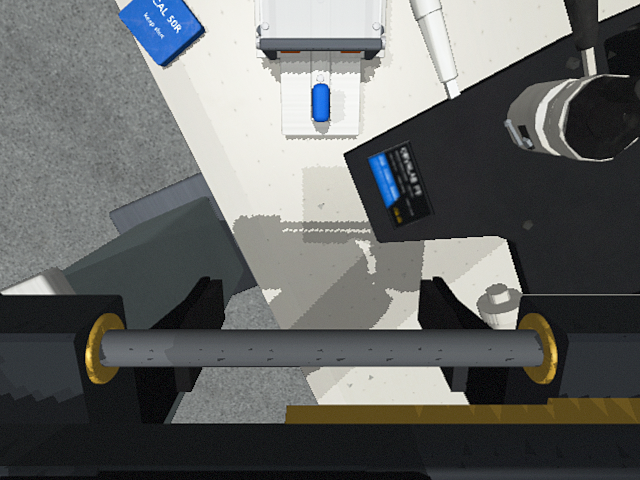

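View pics/s6.png

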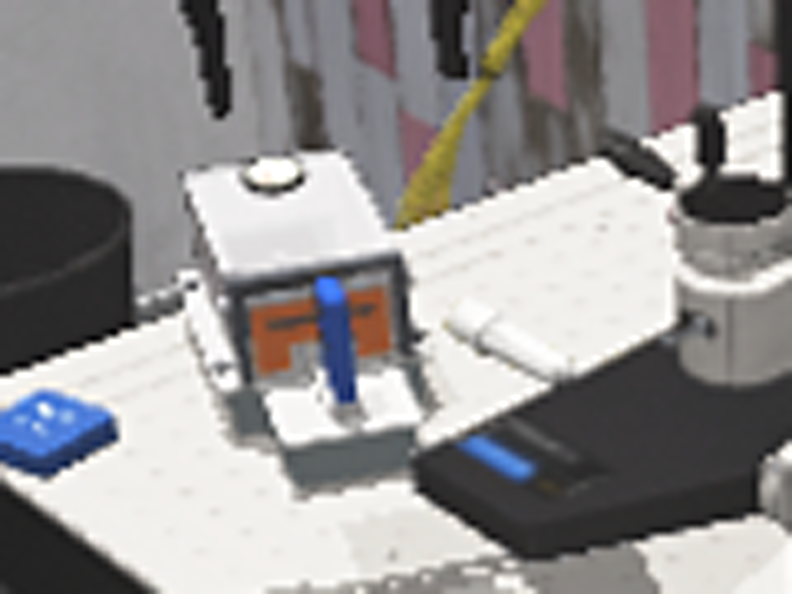

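```bash
python3 -c "
from h import *
env.sign_off(); st()"
```

```text
the job is handed in; nothing more can be done
the job is handed in; nothing more can be done
```

I handed the job in at about 20.5 s of the 58 s allowed. The carrier is home in the dry store with the black box in its tray; `env.sign_off()` gave no verdict.

- **Moving the carrier:** I first lifted it about 35 mm along the table. At its starting place the gripper's body would have come too close to the black rail while setting the box down.
- **Box in the tray:** I gripped the black box across its 44 mm width, laid it lengthwise in the tray and let go.
- **Into the store:** I took the carrier by the blue grip, set it on the apron and pushed it through the flap until it met the back wall at about 9 N. Then I let go and backed away.

Last checks:
- **Position:** the grip stands at x ≈ −101 mm in the store's frame (fully home is −100), y ≈ +1 mm, aligned to within half a degree by measurement.
- **Height:** the grip's top is at about 89 mm; 90 mm is expected when the carrier sits on the floor.
- **Flap:** it hangs shut in the scene picture.
- **Robot:** nothing touches it.
- **Bystanders:** the blue box looks undisturbed. I did not look again at the grey box, tape roll, bottle and jar after the last moves, but the arm did not go near them at working height.

Checks that were weaker or disagreed:
- **Box in the tray:** after the lift it sat roughly 4 mm off centre across the tray, inside the 10 mm allowed. I last saw it through the clear roof just before letting go, flat in the tray, and did not measure it again afterwards.
- **Store heading:** my estimates ranged from 62° to 68.6°. I used 67.3° from the apron edge fit, and the tray went in centred and parallel to the mouth.

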